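# Charge the weighing tray and hold it off the balance

### The job

Pour all four grinding balls from the small white hopper cup into the steel tray on the balance, then stand the empty cup upright on the bench and let go of it. Then grip the tray, lift it about 10 cm up off the pan with the balls in it, and finish while holding it there, steady and level, so that the balance can be re-zeroed. Never tip the tray, and leave the other things on the bench where they are.

Things in the scene. Friction and masses are not known exactly. Their poses are not given: they have to be found in the camera images.
- cup: white plastic hopper cup, open on top, 48 mm high, ~70 g, holding the balls. Flat upright sides 46 mm apart outside (along x), 66 mm long (y); end walls (+y, -y) lean outwards 12 degrees, so balls roll out over either end. Floor 40 x 40 mm inside, mouth 40 x 61 mm, walls 3 mm. Origin: centre of underside, z up; y within 30 degrees of world y. Stands left or right, balance on the other side.
- tray: open rectangular steel tray, outside 64 mm (its x axis) by 150 mm (its y axis) by 45 mm high, walls and floor 3 mm thick, about 220 g; lies loose on the balance pan, its long side roughly across the robot's view (along world y, within about 30 degrees). Origin: centre of its underside; z up. It can be gripped across its 64 mm width from above.
- balance: laboratory top-loading balance, fixed to the bench: white housing 200 mm wide (y) and 270 mm deep (from 170 mm in front of the pan centre to 100 mm behind it), 56 mm high, with a flat square steel pan 160 x 170 mm whose top is 72 mm above the bench; the pan does not move. Origin: on the bench below the centre of the pan; -x points to its display.
- dish: bystander: clear plastic open dish, 84 mm across, 16 mm high, standing 110 to 130 mm from the cup, on its far side; origin: centre of its underside
- weight: bystander: steel calibration weight with a neck, 28 mm across, 40 mm high, standing 120 to 145 mm away on the robot's side of the cup; origin: centre of its underside
- amber_bottle: bystander: amber glass bottle, 84 mm across, 190 mm high; origin: centre of its underside
- beaker: bystander: empty glass beaker, 72 mm across, 95 mm high; origin: centre of its underside
- jar: bystander: closed white jar, 60 mm across, 75 mm high; origin: centre of its underside
- spatula: bystander: spatula lying flat on the bench on the right; origin: on its underside
- ball0_center (a point): centre of one of the four loose white ceramic grinding balls, 18 mm in diameter, about 12 g, that start in the cup and roll easily
- ball1_center (a point): centre of one of the four loose white ceramic grinding balls, 18 mm in diameter, about 12 g, that start in the cup and roll easily
- ball2_center (a point): centre of one of the four loose white ceramic grinding balls, 18 mm in diameter, about 12 g, that start in the cup and roll easily
- ball3_center (a point): centre of one of the four loose white ceramic grinding balls, 18 mm in diameter, about 12 g, that start in the cup and roll easily
Not all that is in view belongs to the job. Of the things that look like the tray, the larger one is meant.

How it is judged:
On the way, in this order (a step that is already met when the one before it is completed fails the run):
1. all four balls are in the tray, which lies on the pan, while the robot still holds the cup off the bench (x of ball0_center in the frame of tray between -0.03 and 0.03 m and y of ball0_center in the frame of tray between -0.073 and 0.073 m and z of ball0_center in the frame of tray between 0 and 0.045 m and x of ball1_center in the frame of tray between -0.03 and 0.03 m and y of ball1_center in the frame of tray between -0.073 and 0.073 m and z of ball1_center in the frame of tray between 0 and 0.045 m and x of ball2_center in the frame of tray between -0.03 and 0.03 m and y of ball2_center in the frame of tray between -0.073 and 0.073 m and z of ball2_center in the frame of tray between 0 and 0.045 m and x of ball3_center in the frame of tray between -0.03 and 0.03 m and y of ball3_center in the frame of tray between -0.073 and 0.073 m and z of ball3_center in the frame of tray between 0 and 0.045 m and contact force between cup and the fingers above 0.3 N and height (world z) of cup above 0.03 m and contact force between tray and balance above 0.5 N), for 0.1 s.
2. the cup stands upright on the bench, let go (height (world z) of cup between -0.006 and 0.006 m and angle between cup's own z axis and vertical below 0.1 rad and contact force between cup and the fingers below 0.1 N and linear speed of cup below 0.03 m/s), for 0.2 s.
At the end, for the whole second after the job is handed in: The tray is held in the fingers with its underside more than 60 mm above the pan, touching neither balance nor cup, tilted less than 0.14 rad (8 degrees) and still (under 0.03 m/s and 0.2 rad/s), all four balls inside it; the cup stands upright on the bench (within 0.1 rad), untouched (all of step 2 and x of ball0_center in the frame of tray between -0.03 and 0.03 m and y of ball0_center in the frame of tray between -0.073 and 0.073 m and z of ball0_center in the frame of tray between 0 and 0.045 m and x of ball1_center in the frame of tray between -0.03 and 0.03 m and y of ball1_center in the frame of tray between -0.073 and 0.073 m and z of ball1_center in the frame of tray between 0 and 0.045 m and x of ball2_center in the frame of tray between -0.03 and 0.03 m and y of ball2_center in the frame of tray between -0.073 and 0.073 m and z of ball2_center in the frame of tray between 0 and 0.045 m and x of ball3_center in the frame of tray between -0.03 and 0.03 m and y of ball3_center in the frame of tray between -0.073 and 0.073 m and z of ball3_center in the frame of tray between 0 and 0.045 m and angle between tray's own z axis and vertical below 0.14 rad and height (world z) of tray above 0.132 m and contact force between tray and the fingers above 1 N and contact force between tray and balance below 0.1 N and contact force between tray and cup below 0.1 N and linear speed of tray below 0.03 m/s and angular speed of tray below 0.2 rad/s); the arm keeps its last pose, push and grip.
It fails at once if the tray is tipped by more than 0.35 rad (angle between tray's own z axis and vertical above 0.35 rad).
It fails at once if a bystander (dish, weight, bottle, beaker, jar or spatula) is moved by more than 40 mm or knocked over (distance of any of dish, weight, amber_bottle, beaker, jar, spatula from where it was at the start of the episode above 0.04 m or angle between any of dish, weight, amber_bottle, beaker, jar's own z axis and vertical above 0.5 rad).
It also fails if it takes over 72 s, if anything falls off the work surface, if the arm or the gripper's body presses on something with over 40 N, if the wrist force passes 120 N, or if a joint passes its speed limit or range.

### The arm

A 6-joint arm with a two-finger parallel gripper is mounted at the origin on the work surface. World frame = base frame: x ahead of the robot, y to its left, z up, the work surface at z = 0. Lengths are in m, angles in rad, forces in N, time in s.
With the tool pointing down it reaches from about 0.4 to 0.825 m from the base axis. Payload 7 kg.
Tool frame: the origin (TCP) lies at the very end of the fingers, on their centre line; the grasp point (between the pads) lies behind it (r.pinch_z is the y of the grasp point in the tool frame, in m); y points along the fingers, z is the direction in which the jaws open and shut, and the axes are right-handed (so a half turn about y gives the same grasp; the last joint's range is limited). The gripper opens to 88 mm and grips with 3 to 60 N. Pads are 19 mm wide; open, the fingers measure 130 mm over their backs; the gripper's body (78 mm by 193 mm) begins 47 mm behind the grasp point.
Start: joints at [1.62, 0.359, 0.012, 0, -1.224, -0.288], TCP at [0.16, 0.656, 0.227] pointing down, gripper open.
Joint ranges: [-3.07, 3.07], [-1.43, 2.12], [-1.02, 1.25], [-3.03, 1.67], [-3.05, -0], [-3.03, 3.03]. Speed limits (rad/s): [2.39, 2.39, 3.01, 3.14, 3.14, 3.14].

### API

Orientations are given as a rotation vector (axis times angle).
In Python, from plant import sensors, imaging, ticket, r gives the robot as it stands.
- The arm moves only by the tool move_arm, never from a script. Its argument "series" is a list of rows, each an object with "translation": the shift along the tool's x, y, z in mm, a list of three; "turn": the turn, a rotation vector about the tool's x, y, z in degrees, a list of three; "fingers": the closure in counts, from 0 (fully open) to 255 (shut). A call has 1 to 5 rows; each row shifts and turns the commanded pose from where the row before left it, along the tool's axes as they then stand; what a row does not reach is not made up. A row lasts 1/10 s, in which the tool goes at most 50 mm and 8.59 degrees, less where a joint would pass 70% of its speed; a pose out of reach is approached as far as the arm can. A call is refused whole if a number of a shift passes 50 or a number of a turn 8.59, either way. A call with a gripper value outside its range is refused whole. The fingers move at their own pace and stop on an object; the grip force is fixed at half the most. Time passes only in rows, so rows that do not move let the fingers close. It gives the time, the measured TCP pose, the force and the opening at its end, in the units of the state.
- sensors.observe(): the state, without advancing time (a new reading comes with each control period).
- imaging.capture(name): name is "scene" or "top"; returns a dict with "img" (480x640x3 uint8, red, green, blue), "fx", "fy", "cx", "cy" (pixels), "rvec" (rotation vector, rad) and "tvec" (3), from world to camera coordinates, as OpenCV has them. Camera axes: x right, y down, z forward; pixel columns grow to the right and rows downward; lengths in m; the calibration is good to about 2 mm. A picture is of the moment at which its call begins. There is no depth.
- ticket.job_done(): hands the job in, once; it reports no verdict.
The state is a dict: "time_s": time; "joint_positions": joint angles; "dq": joint speeds; "joint_torque": joint torques, N m; "eef_pos": TCP position; "tool_rot": TCP orientation; "ft_force": force on the tool from outside, world axes, zero at the start; "wrist_torque": the same for the moment, N m; "finger_gap": finger opening in m.
Only numpy, scipy, OpenCV 4.12 (cv2) and the standard library are available. Lean on these libraries where they do the work, as an engineer would, in place of code of your own. Each camera call takes 0.05 s, during which the arm holds its last target.

## Working session

There is one attempt and no reset: what is moved stays moved. The work goes in short steps, Python scripts to look and compute and a tool call to move; the robot and the scene stay as the last step left them, time stands still between calls to the robot, and variables do not carry over. Pictures are saved under pics/ and viewed, and the job is handed in when it is done.

Besides the shell and the picture viewer there is one more tool, called after "Request:" as name(argument=value, ...), one argument or row to a line, values as JSON. move_arm: Moves the arm, as the interface text tells. Its arguments: {"type":"object","properties":{"series":{"type":"array"}},"required":["series"]}

```bash
ls; mkdir -p pics
python3 - <<'E'
from plant import sensors, imaging, ticket, r
import cv2
s=sensors.observe();print(s)
print(r.pinch_z,[a for a in dir(r) if a[0]!='_'])
for n in("scene","top"):
    c=imaging.capture(n);cv2.imwrite(f"pics/{n}0.png",c["img"][:,:,::-1]);print(n,{k:v for k,v in c.items() if k!="img"})
E
```

```text
pics
{'time_s': 0.0, 'joint_positions': array([ 1.62005999e+00,  3.59389519e-01,  1.10705420e-02, -3.46735682e-04,
       -1.22409424e+00, -2.88138390e-01]), 'dq': array([-1.37951788e-04, -1.31262168e-04, -1.69242434e-05, -1.12648763e-03,
       -4.41148118e-04, -8.33655189e-04]), 'joint_torque': array([-4.65759440e-04, -5.82719707e+01,  2.93047982e+01,  6.99723870e+00,
        6.73446018e-03, -1.78112741e-04]), 'eef_pos': array([0.15959773, 0.65536456, 0.22562668]), 'tool_rot': array([-0.2514343 , -2.09279069,  2.09626869]), 'ft_force': array([-1.38635219, -0.87286203, -0.18866083]), 'wrist_torque': array([-0.01909337,  0.01485148,  0.012523  ]), 'finger_gap': 0.08768002532624776}
-0.0188 ['IKError', 'pinch_z']
scene {'fx': 521.6171531562163, 'fy': 521.6171531562163, 'cx': 325.16187669844464, 'cy': 237.66228667681975, 'rvec': array([ 1.17664303,  2.35553946, -0.99543154]), 'tvec': array([ 0.35834749, -0.26762696,  1.4981891 ])}
top {'fx': 598.3898637243249, 'fy': 598.3898637243249, 'cx': 332.3912736404331, 'cy': 235.7704311839404, 'rvec': array([ 2.1773369 , -2.15210194,  0.11468489]), 'tvec': array([-0.02040394,  0.57387423,  1.331808  ])}
```

View pics/scene0.png

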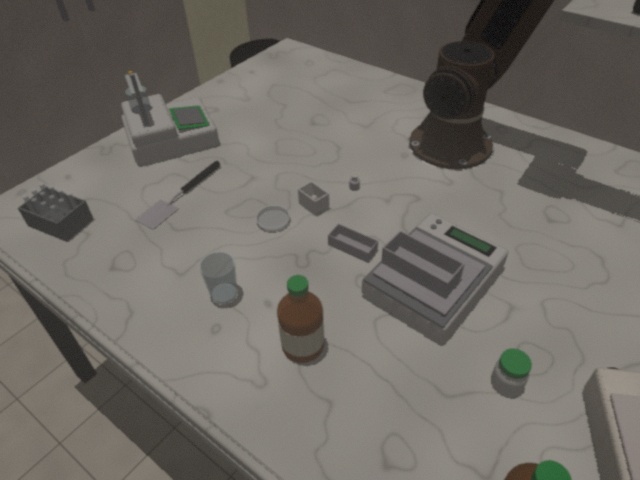

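View pics/top0.png

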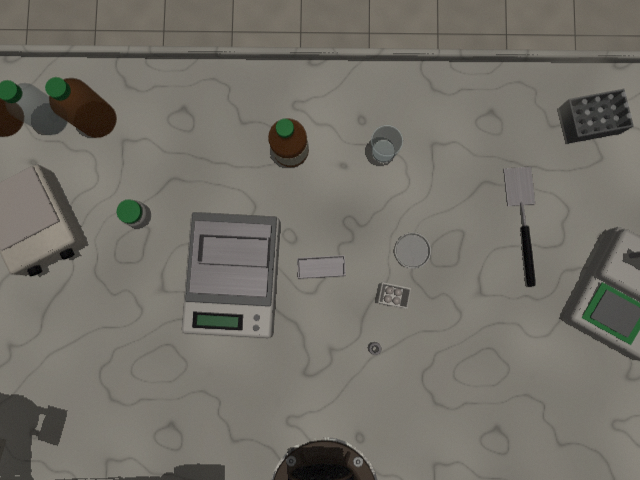

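The top view shows the cup with four balls at about (393,295), the tray on the pan at about (235,250), the smaller decoy tray at (321,267), the dish at (412,250) and the weight at (374,348). I'll enlarge these next.

Run:
```python
import cv2
i=cv2.imread("pics/top0.png")
cv2.imwrite("pics/cupc.png",cv2.resize(i[225:365,345:445],None,fx=6,fy=4.28*1.0,interpolation=cv2.INTER_CUBIC) if 0 else cv2.resize(i[270:320,360:430],None,fx=10,fy=10,interpolation=cv2.INTER_CUBIC))
cv2.imwrite("pics/trayc.png",cv2.resize(i[205:345,175:290],None,fx=4.2,fy=4.2,interpolation=cv2.INTER_CUBIC))
```

```text
(no output)
```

View pics/cupc.png

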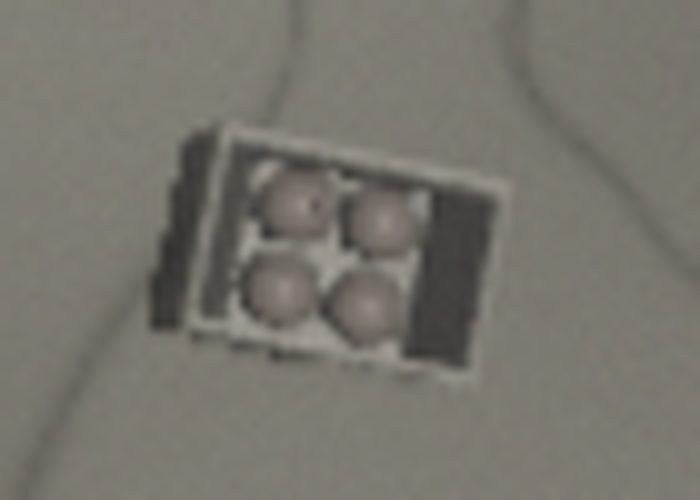

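View pics/trayc.png

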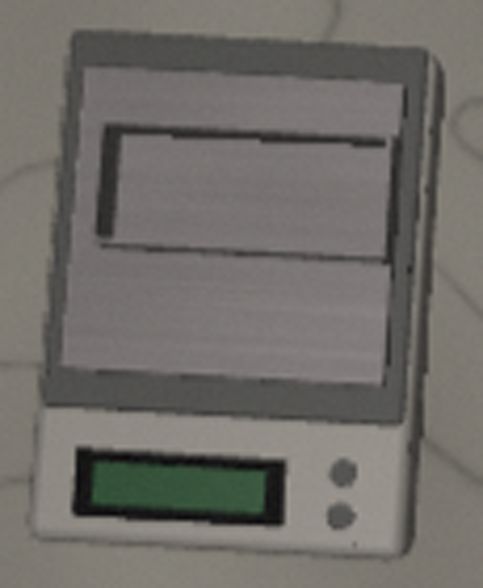

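```bash
cat > h.py <<'E'
import numpy as np,cv2
from scipy.spatial.transform import Rotation as R
CAL={'scene':dict(f=521.6171531562163,c=(325.16187669844464,237.66228667681975),r=np.array([ 1.17664303,  2.35553946, -0.99543154]),t=np.array([ 0.35834749, -0.26762696,  1.4981891 ])),
'top':dict(f=598.3898637243249,c=(332.3912736404331,235.7704311839404),r=np.array([ 2.1773369 , -2.15210194,  0.11468489]),t=np.array([-0.02040394,  0.57387423,  1.331808  ]))}
def proj(n,P):
    k=CAL[n];q=R.from_rotvec(k['r']).apply(np.atleast_2d(P))+k['t']
    return q[:,:2]/q[:,2:]*k['f']+np.array(k['c'])
def back(n,uv,z):
    k=CAL[n];M=R.from_rotvec(k['r']);o=-M.inv().apply(k['t'])
    uv=np.atleast_2d(uv);d=M.inv().apply(np.c_[(uv-np.array(k['c']))/k['f'],np.ones(len(uv))])
    return o+d*((z-o[2])/d[:,2])[:,None]
def box(lx,ly,z0,z1,c,yaw,lyb=None):
    lyb=lyb or ly
    b=[[a*lx/2,d*(ly if z else lyb)/2,z1 if z else z0] for z in(0,1) for a,d in((-1,-1),(1,-1),(1,1),(-1,1))]
    return R.from_euler('z',yaw).apply(b)+np.r_[c[:2],0]
def draw(img,n,P,col=(0,0,255),off=(0,0),s=1):
    p=[tuple(int(round(x)) for x in (q-off+0.5)*s-0.5) for q in proj(n,P)]
    for k in range(4):
        cv2.line(img,p[k],p[(k+1)%4],col,1,cv2.LINE_AA);cv2.line(img,p[4+k],p[4+(k+1)%4],col,1,cv2.LINE_AA);cv2.line(img,p[k],p[k+4],col,1,cv2.LINE_AA)
E
python3 - <<'E'
from h import *
c=np.array([(228,128),(508,182),(470,378),(190,325)])/10+[359.5+.05,269.5+.05]
P=back('top',c,.048);print(P,P.mean(0));
e=lambda a,b:(np.linalg.norm(b-a),np.degrees(np.arctan2(*(b-a)[1::-1])))
for k in range(4):print(e(P[k],P[(k+1)%4]))
t=np.array([(108,125),(398,140),(388,262),(97,245)])/4.2+[174.5,204.5]
P=back('top',t,.117);print(P,P.mean(0))
for k in range(4):print(e(P[k],P[(k+1)%4]))
p=np.array([(83,67),(405,83),(383,385),(62,366)])/4.2+[174.5,204.5]
P=back('top',p,.072);print(P,P.mean(0))
for k in range(4):print(e(P[k],P[(k+1)%4]))
for n,u in (('dish',(412,250)),('weight',(374,348)),('decoy',(321,267))):print(n,back('top',u,.01))
i=cv2.imread('pics/scene0.png');cv2.imwrite('pics/sc.png',cv2.resize(i[180:340,340:520],None,fx=4,fy=4,interpolation=cv2.INTER_CUBIC)[:600])
E
```

```text
[[ 0.46905228 -0.12638277  0.048     ]
 [ 0.45778326 -0.18877385  0.048     ]
 [ 0.41432676 -0.18024105  0.048     ]
 [ 0.42529013 -0.11806035  0.048     ]] [ 0.44161311 -0.1533645   0.048     ]
(np.float64(0.06340061124741353), np.float64(-100.23833241423749))
(np.float64(0.04428629052667041), np.float64(168.89115735303272))
(np.float64(0.06313980890960764), np.float64(80.00068821777903))
(np.float64(0.044546479032694895), np.float64(-10.767581177707973))
[[0.56471951 0.26817241 0.117     ]
 [0.55876246 0.1206063  0.117     ]
 [0.49675534 0.1242247  0.117     ]
 [0.50363537 0.271563   0.117     ]] [0.53096817 0.1961416  0.117     ]
(np.float64(0.14768629667595784), np.float64(-92.3117012190613))
(np.float64(0.06211260488529131), np.float64(176.66032168070174))
(np.float64(0.1474988511899752), np.float64(87.32648959213388))
(np.float64(0.06117817168539332), np.float64(-3.1770521816360344))
[[0.6002238  0.29259588 0.072     ]
 [0.59367769 0.12251765 0.072     ]
 [0.43520283 0.13034913 0.072     ]
 [0.44308442 0.29777768 0.072     ]] [0.51804718 0.21081008 0.072     ]
(np.float64(0.17020415218132595), np.float64(-92.20415981791014))
(np.float64(0.15866824594836412), np.float64(177.1708717329812))
(np.float64(0.16761395893454706), np.float64(87.30482705888043))
(np.float64(0.15722479030498235), np.float64(-1.8886920206093585))
dish [[ 0.54547008 -0.19763953  0.01      ]]
weight [[ 0.32160384 -0.1109564   0.01      ]]
decoy [[0.50381025 0.01169681 0.01      ]]
```

View pics/sc.png

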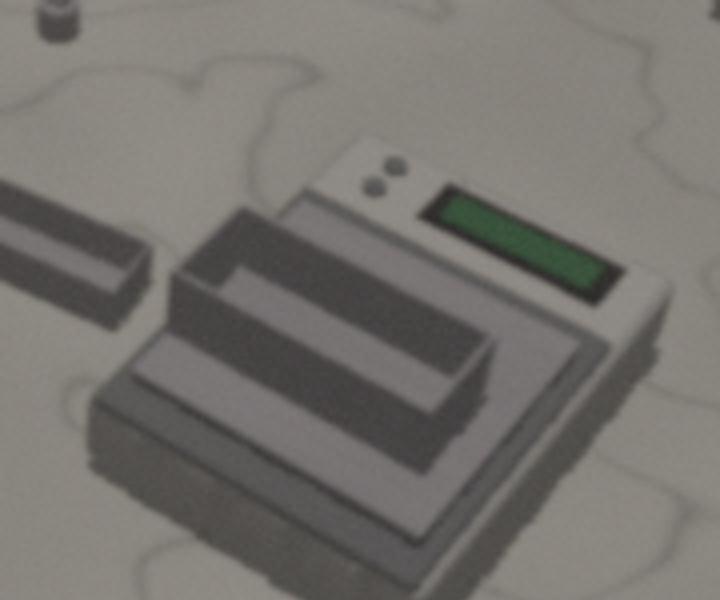

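```bash
cat > ov.py <<'E'
from h import *
import sys
def ov(cup,tray,si,ti,out):
    S=cv2.imread(si);T=cv2.imread(ti);o=[]
    for n,i,off,wh in(('top',T,(185,215),(100,75)),('scene',S,(370,225),(100,75)),('top',T,(360,265),(100,75)),('scene',S,(270,165),(100,75))):
        k=cv2.resize(i[off[1]:off[1]+wh[1],off[0]:off[0]+wh[0]],None,fx=4,fy=4,interpolation=cv2.INTER_CUBIC)
        if tray is not None: draw(k,n,box(.064,.15,.072,.117,tray[:2],np.radians(tray[2])),(0,0,255),off,4)
        if cup is not None: draw(k,n,box(.046,.0664,0,.048,cup[:2],np.radians(cup[2]),.046),(0,255,0),off,4)
        o.append(k)
    cv2.imwrite(out,np.vstack([np.hstack(o[:2]),np.hstack(o[2:])]))
E
python3 -c "
from ov import *
ov((.4416,-.1534,-10.3),(.531,.196,-2.8),'pics/scene0.png','pics/top0.png','pics/ov0.png')"
```

```text
(no output)
```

View pics/ov0.png

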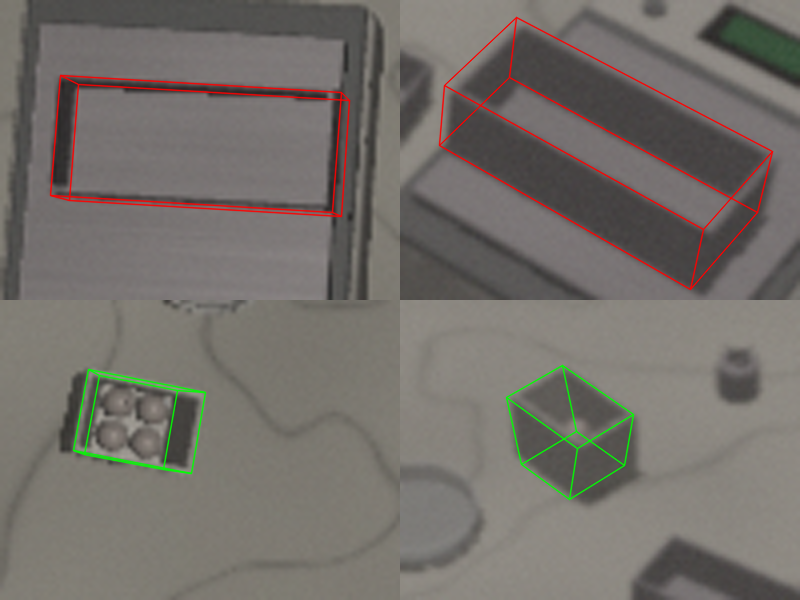

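```bash
cat > pl.py <<'E'
from h import *
import json
def tool(yaw,tilt=0,flip=False):
    """jaw(z tool) along cup x at yaw(deg); tool y down; tilt: rotation about jaw axis so that up-axis goes to +y (deg)"""
    z=np.array([1,0,0.]);y=np.array([0,0,-1.])
    if flip:z=-z
    M=np.c_[np.cross(y,z),y,z]
    return R.from_euler('z',yaw,degrees=True)*R.from_euler('x',-tilt,degrees=True)*R.from_matrix(M)
def rows(p,q,P,Q,n,f):
    """n equal rows from pose p,q to P,Q"""
    dv=(q.inv()*Q).as_rotvec();out=[]
    for k in range(n):
        qa=q*R.from_rotvec(dv*k/n)
        out.append((qa.inv().apply((P-p)/n)*1000, np.degrees(dv/n)))
    return out
def show(P,Q,n,f):
    from plant import sensors
    s=sensors.observe();p=s['eef_pos'];q=R.from_rotvec(s['tool_rot'])
    print('t',s['time_s'],'p',p.round(4),'gap',s['finger_gap'],'j',s['joint_positions'].round(3))
    for a,b in rows(p,q,np.array(P),Q,n,f):print(json.dumps(dict(translation=[round(float(x),1) for x in a],turn=[round(float(x),2) for x in b],fingers=f)))
E
python3 - <<'E'
from pl import *
from plant import sensors
q=R.from_rotvec(sensors.observe()['tool_rot']);print(q.as_matrix().round(3))
for fl in(0,1):print(np.degrees((q.inv()*tool(-2.8,0,fl)).as_rotvec()))
show([.53,.15,.32],tool(-2.8),12,0)
E
```

```text
[[-0.972 -0.    -0.237]
 [ 0.237 -0.001 -0.972]
 [-0.    -1.     0.001]]
[-6.84599443e-02 -1.00889456e+02  6.93612472e-02]
[-6.58487512e-02  7.91105078e+01 -6.49930908e-02]
t 0.1 p [0.1596 0.6554 0.2257] gap 0.08753943456065037 j [ 1.62   0.359  0.011 -0.    -1.224 -0.288]
{"translation": [-40.0, -7.8, 33.6], "turn": [-0.01, -8.41, 0.01], "fingers": 0}
{"translation": [-34.6, -7.8, 39.1], "turn": [-0.01, -8.41, 0.01], "fingers": 0}
{"translation": [-28.5, -7.8, 43.7], "turn": [-0.01, -8.41, 0.01], "fingers": 0}
{"translation": [-21.8, -7.8, 47.4], "turn": [-0.01, -8.41, 0.01], "fingers": 0}
{"translation": [-14.7, -7.8, 50.1], "turn": [-0.01, -8.41, 0.01], "fingers": 0}
{"translation": [-7.2, -7.8, 51.7], "turn": [-0.01, -8.41, 0.01], "fingers": 0}
{"translation": [0.5, -7.8, 52.2], "turn": [-0.01, -8.41, 0.01], "fingers": 0}
{"translation": [8.1, -7.8, 51.6], "turn": [-0.01, -8.41, 0.01], "fingers": 0}
{"translation": [15.6, -7.8, 49.8], "turn": [-0.01, -8.41, 0.01], "fingers": 0}
{"translation": [22.7, -7.8, 47.0], "turn": [-0.01, -8.41, 0.01], "fingers": 0}
{"translation": [29.3, -7.8, 43.2], "turn": [-0.01, -8.41, 0.01], "fingers": 0}
{"translation": [35.3, -7.9, 38.5], "turn": [-0.01, -8.41, 0.01], "fingers": 0}
```

Run:
```python
from pl import *
show([.53,.15,.32],tool(-2.8,0,True),14,0)
```

```text
t 0.1 p [0.1596 0.6554 0.2257] gap 0.08753943456065037 j [ 1.62   0.359  0.011 -0.    -1.224 -0.288]
{"translation": [-34.3, -6.7, 28.8], "turn": [-0.0, 5.65, -0.0], "fingers": 0}
{"translation": [-36.9, -6.7, 25.3], "turn": [-0.0, 5.65, -0.0], "fingers": 0}
{"translation": [-39.2, -6.7, 21.6], "turn": [-0.0, 5.65, -0.0], "fingers": 0}
{"translation": [-41.2, -6.7, 17.6], "turn": [-0.0, 5.65, -0.0], "fingers": 0}
{"translation": [-42.7, -6.7, 13.4], "turn": [-0.0, 5.65, -0.0], "fingers": 0}
{"translation": [-43.8, -6.7, 9.2], "turn": [-0.0, 5.65, -0.0], "fingers": 0}
{"translation": [-44.5, -6.7, 4.8], "turn": [-0.0, 5.65, -0.0], "fingers": 0}
{"translation": [-44.8, -6.7, 0.4], "turn": [-0.0, 5.65, -0.0], "fingers": 0}
{"translation": [-44.6, -6.7, -4.0], "turn": [-0.0, 5.65, -0.0], "fingers": 0}
{"translation": [-44.0, -6.7, -8.4], "turn": [-0.0, 5.65, -0.0], "fingers": 0}
{"translation": [-42.9, -6.7, -12.7], "turn": [-0.0, 5.65, -0.0], "fingers": 0}
{"translation": [-41.5, -6.7, -16.8], "turn": [-0.0, 5.65, -0.0], "fingers": 0}
{"translation": [-39.6, -6.7, -20.8], "turn": [-0.0, 5.65, -0.0], "fingers": 0}
{"translation": [-37.4, -6.7, -24.6], "turn": [-0.0, 5.65, -0.0], "fingers": 0}
```

Request:
move_arm(
  series=[
    {"translation": [-34, -7, 29], "turn": [0, 5.65, 0], "fingers": 0},
    {"translation": [-37, -7, 25], "turn": [0, 5.65, 0], "fingers": 0},
    {"translation": [-39, -7, 22], "turn": [0, 5.65, 0], "fingers": 0},
    {"translation": [-41, -7, 18], "turn": [0, 5.65, 0], "fingers": 0},
    {"translation": [-43, -7, 13], "turn": [0, 5.65, 0], "fingers": 0},
  ],
)

```text
time_s: 0.6
eef_pos: [0.2922, 0.4732, 0.2616]
tool_rot: [-0.691, -1.792, 1.793]
ft_force: [1.2, 1.0, -0.6]
finger_gap: 0.088
```

Request:
move_arm(
  series=[
    {"translation": [-44, -7, 9], "turn": [0, 5.65, 0], "fingers": 0},
    {"translation": [-44, -7, 5], "turn": [0, 5.65, 0], "fingers": 0},
    {"translation": [-45, -7, 0], "turn": [0, 5.65, 0], "fingers": 0},
    {"translation": [-45, -7, -4], "turn": [0, 5.65, 0], "fingers": 0},
    {"translation": [-44, -7, -8], "turn": [0, 5.65, 0], "fingers": 0},
  ],
)

```text
time_s: 1.1
eef_pos: [0.4247, 0.2925, 0.2968]
tool_rot: [-1.027, -1.456, 1.457]
ft_force: [1.7, 1.2, -0.3]
finger_gap: 0.0879
```

Request:
move_arm(
  series=[
    {"translation": [-43, -7, -13], "turn": [0, 5.65, 0], "fingers": 0},
    {"translation": [-41, -7, -17], "turn": [0, 5.65, 0], "fingers": 0},
    {"translation": [-40, -7, -21], "turn": [0, 5.65, 0], "fingers": 0},
    {"translation": [-37, -7, -25], "turn": [0, 5.65, 0], "fingers": 0},
    {"translation": [0, 0, 0], "turn": [0, 0, 0], "fingers": 0},
  ],
)

```text
time_s: 1.6
eef_pos: [0.5332, 0.1468, 0.3248]
tool_rot: [-1.236, -1.167, 1.168]
ft_force: [0.5, -0.1, -0.5]
finger_gap: 0.0878
```

Run:
```python
from pl import *
show([.53,.15,.32],tool(-2.8,90,True),11,0)
show([.53,.15,.32],tool(-2.8,-90,True),11,0)
```

```text
t 1.6 p [0.5332 0.1468 0.3248] gap 0.08781846880683737 j [ 6.230e-01  1.080e-01 -9.700e-02  1.000e-03 -1.366e+00 -6.800e-01]
{"translation": [0.3, 0.4, 0.3], "turn": [-0.03, -0.03, 8.18], "fingers": 0}
{"translation": [0.3, 0.4, 0.3], "turn": [-0.03, -0.03, 8.18], "fingers": 0}
{"translation": [0.4, 0.3, 0.3], "turn": [-0.03, -0.03, 8.18], "fingers": 0}
{"translation": [0.4, 0.3, 0.3], "turn": [-0.03, -0.03, 8.18], "fingers": 0}
{"translation": [0.5, 0.2, 0.3], "turn": [-0.03, -0.03, 8.18], "fingers": 0}
{"translation": [0.5, 0.1, 0.3], "turn": [-0.03, -0.03, 8.18], "fingers": 0}
{"translation": [0.5, 0.1, 0.3], "turn": [-0.03, -0.03, 8.18], "fingers": 0}
{"translation": [0.5, 0.0, 0.3], "turn": [-0.03, -0.03, 8.18], "fingers": 0}
{"translation": [0.5, -0.1, 0.3], "turn": [-0.03, -0.03, 8.18], "fingers": 0}
{"translation": [0.5, -0.1, 0.3], "turn": [-0.03, -0.03, 8.18], "fingers": 0}
{"translation": [0.5, -0.2, 0.3], "turn": [-0.03, -0.03, 8.18], "fingers": 0}
t 1.6 p [0.5332 0.1468 0.3248] gap 0.08781846880683737 j [ 6.230e-01  1.080e-01 -9.700e-02  1.000e-03 -1.366e+00 -6.800e-01]

[... 153 characters left out ...]

{"translation": [0.1, 0.5, 0.3], "turn": [0.03, -0.03, -8.19], "fingers": 0}
{"translation": [0.1, 0.5, 0.3], "turn": [0.03, -0.03, -8.19], "fingers": 0}
{"translation": [-0.0, 0.5, 0.3], "turn": [0.03, -0.03, -8.19], "fingers": 0}
{"translation": [-0.1, 0.5, 0.3], "turn": [0.03, -0.03, -8.19], "fingers": 0}
{"translation": [-0.1, 0.5, 0.3], "turn": [0.03, -0.03, -8.19], "fingers": 0}
{"translation": [-0.2, 0.5, 0.3], "turn": [0.03, -0.03, -8.19], "fingers": 0}
{"translation": [-0.3, 0.4, 0.3], "turn": [0.03, -0.03, -8.19], "fingers": 0}
{"translation": [-0.3, 0.4, 0.3], "turn": [0.03, -0.03, -8.19], "fingers": 0}
{"translation": [-0.4, 0.3, 0.3], "turn": [0.03, -0.03, -8.19], "fingers": 0}
```

Request:
move_arm(
  series=[
    {"translation": [0, 0, 0], "turn": [0, 0, 8.5], "fingers": 0},
    {"translation": [0, 0, 0], "turn": [0, 0, 8.5], "fingers": 0},
    {"translation": [0, 0, 0], "turn": [0, 0, 8.5], "fingers": 0},
    {"translation": [0, 0, 0], "turn": [0, 0, 8.5], "fingers": 0},
    {"translation": [0, 0, 0], "turn": [0, 0, 8.5], "fingers": 0},
  ],
)

```text
time_s: 2.1
eef_pos: [0.531, 0.1515, 0.3252]
tool_rot: [-1.74, -0.712, 1.702]
ft_force: [1.2, -0.2, -0.9]
finger_gap: 0.0876
```

Run:
```python
from pl import *
show([.53,.15,.32],tool(-2.8,90,True),1,0)
```

```text
t 2.1 p [0.531  0.1515 0.3252] gap 0.08756010543535318 j [ 0.907  0.363 -0.145  0.408 -1.698 -1.037]
{"translation": [2.4, 4.8, 0.9], "turn": [0.15, -0.03, 47.2], "fingers": 0}
```

Request:
move_arm(
  series=[
    {"translation": [0, 0, 0], "turn": [0, 0, 8.5], "fingers": 0},
    {"translation": [0, 0, 0], "turn": [0, 0, 8.5], "fingers": 0},
    {"translation": [0, 0, 0], "turn": [0, 0, 8.5], "fingers": 0},
    {"translation": [0, 0, 0], "turn": [0, 0, 8.5], "fingers": 0},
    {"translation": [0, 0, 0], "turn": [0, 0, 8.5], "fingers": 0},
  ],
)

```text
time_s: 2.6
eef_pos: [0.531, 0.1519, 0.3243]
tool_rot: [-2.16, -0.038, 2.155]
ft_force: [0.8, -0.3, -0.7]
finger_gap: 0.0876
```

Run:
```python
from pl import *
show([.53,.15,.32],tool(-2.8,90,True),1,0)
```

```text
t 2.6 p [0.531  0.1519 0.3243] gap 0.08756292793984721 j [ 0.973  0.688 -0.252  0.619 -2.021 -1.221]
{"translation": [4.1, 2.3, 0.9], "turn": [0.16, -0.0, 4.66], "fingers": 0}
```

Run:
```python
from pl import *
print('jar',back('top',(130,212),.075),'bottle',back('top',(285,128),.19),back('top',(290,155),.0),'beaker',back('top',(383,150),.0))
from plant import imaging
c=imaging.capture('scene');cv2.imwrite('pics/s1.png',c['img'][:,:,::-1])
```

```text
jar [[0.61706001 0.43492481 0.075     ]] bottle [[0.77798199 0.08561473 0.19      ]] [[0.76838024 0.08886537 0.        ]] beaker [[ 0.78295235 -0.1309669   0.        ]]
```

View pics/s1.png

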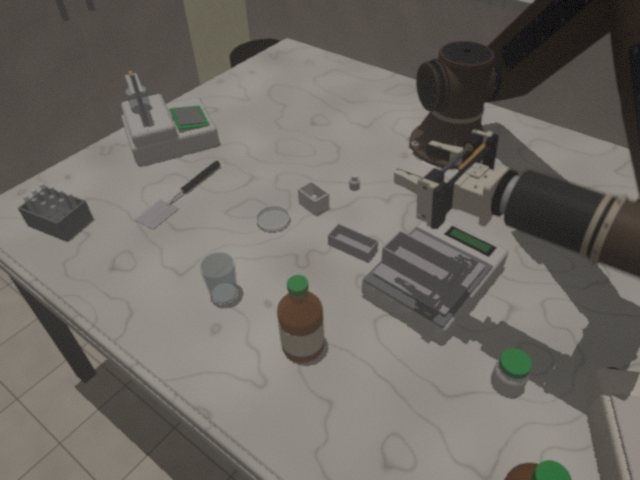

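Both tool-horizontal and the +y side work, but in this view the wide forearm at about (560,215) would pass close to the jar at (515,365). I'll test the tilt toward −y instead.

Request:
move_arm(
  series=[
    {"translation": [0, 0, 0], "turn": [0, 0, -8.5], "fingers": 0},
    {"translation": [0, 0, 0], "turn": [0, 0, -8.5], "fingers": 0},
    {"translation": [0, 0, 0], "turn": [0, 0, -8.5], "fingers": 0},
    {"translation": [0, 0, 0], "turn": [0, 0, -8.5], "fingers": 0},
    {"translation": [0, 0, 0], "turn": [0, 0, -8.5], "fingers": 0},
  ],
)

```text
time_s: 3.15
eef_pos: [0.5312, 0.152, 0.3254]
tool_rot: [-1.731, -0.724, 1.692]
ft_force: [0.2, -0.5, -0.1]
finger_gap: 0.0878
```

Request:
move_arm(
  series=[
    {"translation": [0, 0, 0], "turn": [0, 0, -8.5], "fingers": 0},
    {"translation": [0, 0, 0], "turn": [0, 0, -8.5], "fingers": 0},
    {"translation": [0, 0, 0], "turn": [0, 0, -8.5], "fingers": 0},
    {"translation": [0, 0, 0], "turn": [0, 0, -8.5], "fingers": 0},
    {"translation": [0, 0, 0], "turn": [0, 0, -8.5], "fingers": 0},
  ],
)

```text
time_s: 3.65
eef_pos: [0.5313, 0.1516, 0.3272]
tool_rot: [-1.228, -1.184, 1.165]
ft_force: [1.0, -0.8, -0.1]
finger_gap: 0.0878
```

Request:
move_arm(
  series=[
    {"translation": [0, 0, 0], "turn": [0, 0, -8.5], "fingers": 0},
    {"translation": [0, 0, 0], "turn": [0, 0, -8.5], "fingers": 0},
    {"translation": [0, 0, 0], "turn": [0, 0, -8.5], "fingers": 0},
    {"translation": [0, 0, 0], "turn": [0, 0, -8.5], "fingers": 0},
    {"translation": [0, 0, 0], "turn": [0, 0, -8.5], "fingers": 0},
  ],
)

```text
time_s: 4.15
eef_pos: [0.5319, 0.1511, 0.3282]
tool_rot: [-0.68, -1.462, 0.602]
ft_force: [-0.5, -0.8, -1.7]
finger_gap: 0.0878
```

Run:
```python
from pl import *
show([.53,.15,.32],tool(-2.8,-90,True),1,0)
```

```text
t 4.15 p [0.5319 0.1511 0.3282] gap 0.08781016734929974 j [ 0.065  0.111 -0.021 -0.758 -1.39   0.014]
{"translation": [-6.4, 5.2, 2.0], "turn": [0.22, 0.5, -47.07], "fingers": 0}
```

Request:
move_arm(
  series=[
    {"translation": [0, 0, 0], "turn": [0, 0, -8.5], "fingers": 0},
    {"translation": [0, 0, 0], "turn": [0, 0, -8.5], "fingers": 0},
    {"translation": [0, 0, 0], "turn": [0, 0, -8.5], "fingers": 0},
    {"translation": [0, 0, 0], "turn": [0, 0, -8.5], "fingers": 0},
    {"translation": [0, 0, 0], "turn": [0, 0, -8.5], "fingers": 0},
  ],
)

```text
time_s: 4.65
eef_pos: [0.5321, 0.1494, 0.3264]
tool_rot: [-0.106, -1.574, 0.024]
ft_force: [0.0, 0.1, -1.6]
finger_gap: 0.0872
```

Run:
```python
from pl import *
show([.53,.15,.32],tool(-2.8,-90,True),1,0)
from plant import imaging
c=imaging.capture('scene');cv2.imwrite('pics/s2.png',c['img'][:,:,::-1])
```

```text
t 4.65 p [0.5321 0.1494 0.3264] gap 0.08717169133838704 j [-0.343  0.421 -0.09  -1.353 -1.78   0.553]
{"translation": [-6.4, 1.0, 2.2], "turn": [0.23, 0.36, -4.73], "fingers": 0}
```

View pics/s2.png

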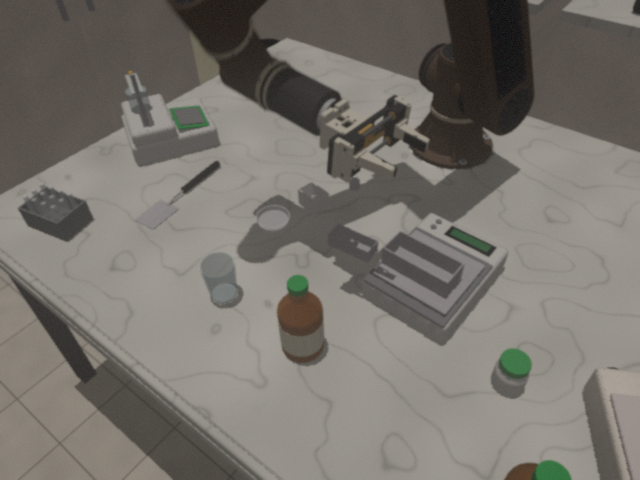

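Run:
```python
from pl import *
show([.4416,-.1534,.15],tool(-10.3,0,True),12,70)
```

```text
t 4.7 p [0.5315 0.1491 0.3199] gap 0.08792899056164144 j [-0.346  0.437 -0.097 -1.358 -1.785  0.558]
{"translation": [-16.0, -24.5, 6.0], "turn": [-0.49, 0.45, 7.15], "fingers": 70}
{"translation": [-19.0, -22.4, 5.7], "turn": [-0.49, 0.45, 7.15], "fingers": 70}
{"translation": [-21.6, -19.9, 5.3], "turn": [-0.49, 0.45, 7.15], "fingers": 70}
{"translation": [-24.0, -17.1, 5.0], "turn": [-0.49, 0.45, 7.15], "fingers": 70}
{"translation": [-26.0, -14.0, 4.6], "turn": [-0.49, 0.45, 7.15], "fingers": 70}
{"translation": [-27.6, -10.7, 4.3], "turn": [-0.49, 0.45, 7.15], "fingers": 70}
{"translation": [-28.7, -7.2, 4.0], "turn": [-0.49, 0.45, 7.15], "fingers": 70}
{"translation": [-29.4, -3.6, 3.8], "turn": [-0.49, 0.45, 7.15], "fingers": 70}
{"translation": [-29.7, 0.0, 3.5], "turn": [-0.49, 0.45, 7.15], "fingers": 70}
{"translation": [-29.5, 3.7, 3.3], "turn": [-0.49, 0.45, 7.15], "fingers": 70}
{"translation": [-28.8, 7.3, 3.1], "turn": [-0.49, 0.45, 7.15], "fingers": 70}
{"translation": [-27.7, 10.8, 3.0], "turn": [-0.49, 0.45, 7.15], "fingers": 70}
```

Request:
move_arm(
  series=[
    {"translation": [-16, -24.5, 6], "turn": [-0.49, 0.45, 7.15], "fingers": 70},
    {"translation": [-19, -22.4, 5.7], "turn": [-0.49, 0.45, 7.15], "fingers": 70},
    {"translation": [-21.6, -19.9, 5.3], "turn": [-0.49, 0.45, 7.15], "fingers": 70},
    {"translation": [-24, -17.1, 5], "turn": [-0.49, 0.45, 7.15], "fingers": 70},
    {"translation": [-26, -14, 4.6], "turn": [-0.49, 0.45, 7.15], "fingers": 70},
  ],
)

```text
time_s: 5.2
eef_pos: [0.4959, 0.021, 0.2575]
tool_rot: [-0.633, -1.447, 0.484]
ft_force: [-0.2, -0.9, -0.4]
finger_gap: 0.064
```

Request:
move_arm(
  series=[
    {"translation": [-27.6, -10.7, 4.3], "turn": [-0.49, 0.45, 7.15], "fingers": 70},
    {"translation": [-28.7, -7.2, 4], "turn": [-0.49, 0.45, 7.15], "fingers": 70},
    {"translation": [-29.4, -3.6, 3.8], "turn": [-0.49, 0.45, 7.15], "fingers": 70},
    {"translation": [-29.7, 0, 3.5], "turn": [-0.49, 0.45, 7.15], "fingers": 70},
    {"translation": [-29.5, 3.7, 3.3], "turn": [-0.49, 0.45, 7.15], "fingers": 70},
  ],
)

```text
time_s: 5.7
eef_pos: [0.4611, -0.1055, 0.1898]
tool_rot: [-1.128, -1.213, 0.917]
ft_force: [-1.0, -0.1, -0.7]
finger_gap: 0.0633
```

Request:
move_arm(
  series=[
    {"translation": [-28.8, 7.3, 3.1], "turn": [-0.49, 0.45, 7.15], "fingers": 70},
    {"translation": [-27.7, 10.8, 3], "turn": [-0.49, 0.45, 7.15], "fingers": 70},
    {"translation": [0, 0, 0], "turn": [0, 0, 0], "fingers": 70},
    {"translation": [0, 0, 0], "turn": [0, 0, 0], "fingers": 70},
  ],
)

```text
time_s: 6.1
eef_pos: [0.4453, -0.154, 0.1607]
tool_rot: [-1.306, -1.085, 1.084]
ft_force: [0.8, 0.1, 0.6]
finger_gap: 0.0634
```

Run:
```python
from pl import *
show([.4416,-.1534,.075],tool(-10.3,0,True),3,70)
```

```text
t 6.1 p [ 0.4453 -0.154   0.1607] gap 0.0634358379355909 j [ 0.1    0.066 -0.539  0.019 -0.954 -0.283]
{"translation": [0.3, 28.6, 1.7], "turn": [0.3, 0.14, -0.23], "fingers": 70}
{"translation": [0.2, 28.6, 1.5], "turn": [0.3, 0.14, -0.23], "fingers": 70}
{"translation": [0.1, 28.6, 1.4], "turn": [0.3, 0.14, -0.23], "fingers": 70}
```

Request:
move_arm(
  series=[
    {"translation": [0.2, 28.6, 1.5], "turn": [0.3, 0.14, -0.23], "fingers": 70},
    {"translation": [0.2, 28.6, 1.5], "turn": [0.3, 0.14, -0.23], "fingers": 70},
    {"translation": [0.1, 28.6, 1.5], "turn": [0.3, 0.14, -0.23], "fingers": 70},
    {"translation": [0, 0, 0], "turn": [0, 0, 0], "fingers": 70},
    {"translation": [0, 0, 0], "turn": [0, 0, 0], "fingers": 70},
  ],
)

```text
time_s: 6.6
eef_pos: [0.4418, -0.1554, 0.0746]
tool_rot: [-1.29, -1.071, 1.076]
ft_force: [0.8, -0.1, 1.4]
finger_gap: 0.0635
```

Run:
```python
from pl import *
show([.4416,-.1534,.016],tool(-10.3,0,True),4,70)
from plant import imaging
c=imaging.capture('top');cv2.imwrite('pics/t3.png',cv2.resize(c['img'][230:365,320:500,::-1],None,fx=4,fy=4,interpolation=2))
c=imaging.capture('scene');cv2.imwrite('pics/s3.png',cv2.resize(c['img'][120:270,220:420,::-1],None,fx=4,fy=4,interpolation=2))
```

```text
t 6.6 p [ 0.4418 -0.1554  0.0746] gap 0.0634680132642834 j [ 0.085  0.184 -0.633  0.002 -0.756 -0.269]
{"translation": [0.5, 14.6, 0.1], "turn": [-0.03, -0.04, -0.03], "fingers": 70}
{"translation": [0.5, 14.6, 0.1], "turn": [-0.03, -0.04, -0.03], "fingers": 70}
{"translation": [0.5, 14.6, 0.1], "turn": [-0.03, -0.04, -0.03], "fingers": 70}
{"translation": [0.5, 14.6, 0.1], "turn": [-0.03, -0.04, -0.03], "fingers": 70}
```

View pics/t3.png

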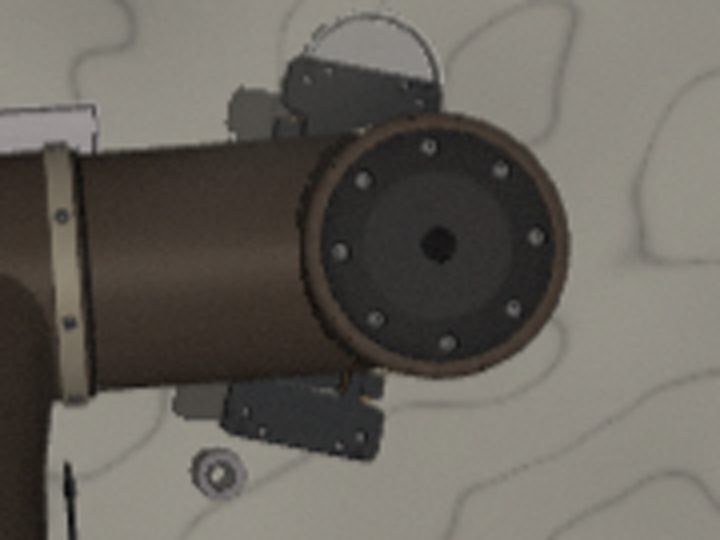

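View pics/s3.png

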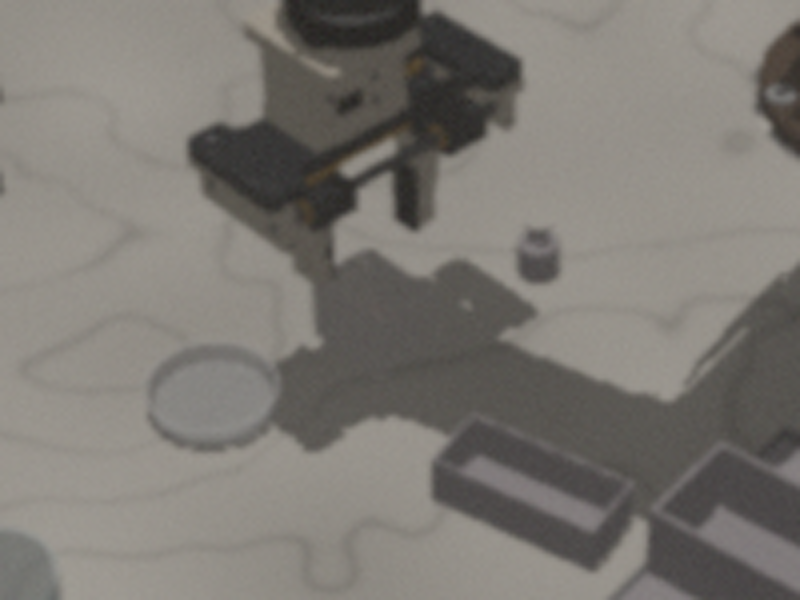

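Run:
```python
from pl import *
i=cv2.imread('pics/s3.png')[200:380,260:540]
i=cv2.convertScaleAbs(i,alpha=2.5,beta=-120);cv2.imwrite('pics/s3b.png',cv2.resize(i,None,fx=2.8,fy=2.8))
```

```text
(no output)
```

View pics/s3b.png

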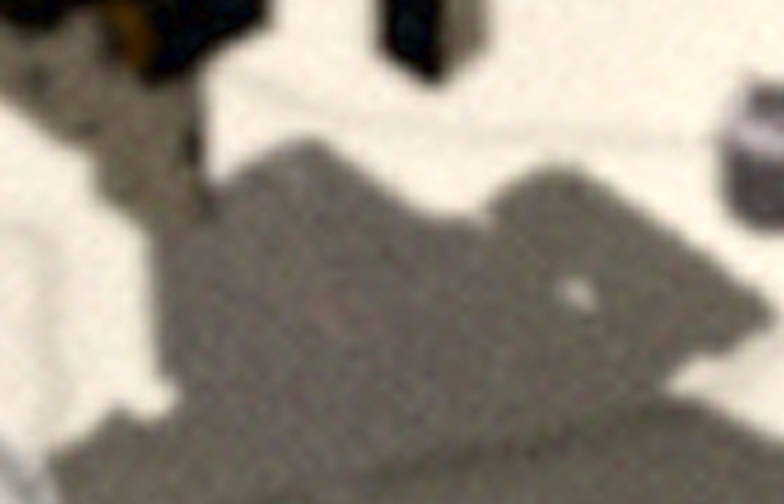

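The cup is there, in the gripper's shadow (its rim corner at about (310,140) in the enlargement), and the left finger passes the outer side correctly. Next I descend.

Request:
move_arm(
  series=[
    {"translation": [0.5, 15, 0.1], "turn": [0, 0, 0], "fingers": 70},
    {"translation": [0.5, 15, 0.1], "turn": [0, 0, 0], "fingers": 70},
    {"translation": [0.5, 15, 0.1], "turn": [0, 0, 0], "fingers": 70},
    {"translation": [0.5, 14, 0.1], "turn": [0, 0, 0], "fingers": 70},
    {"translation": [0, 0, 0], "turn": [0, 0, 0], "fingers": 70},
  ],
)

```text
time_s: 7.2
eef_pos: [0.4401, -0.1533, 0.0144]
tool_rot: [-1.289, -1.07, 1.078]
ft_force: [-0.4, -0.6, -0.3]
finger_gap: 0.0636
```

Request:
move_arm(
  series=[
    {"translation": [0, 0, 0], "turn": [0, 0, 0], "fingers": 90},
    {"translation": [0, 0, 0], "turn": [0, 0, 0], "fingers": 105},
    {"translation": [0, 0, 0], "turn": [0, 0, 0], "fingers": 115},
    {"translation": [0, 0, 0], "turn": [0, 0, 0], "fingers": 160},
    {"translation": [0, 0, 0], "turn": [0, 0, 0], "fingers": 255},
  ],
)

```text
time_s: 7.7
eef_pos: [0.4403, -0.1534, 0.015]
tool_rot: [-1.29, -1.071, 1.077]
ft_force: [-1.5, 0.9, 6.5]
finger_gap: 0.046
```

Request:
move_arm(
  series=[
    {"translation": [0, 0, 0], "turn": [0, 0, 0], "fingers": 255},
    {"translation": [0, 0, 0], "turn": [0, 0, 0], "fingers": 255},
    {"translation": [0, 0, 0], "turn": [0, 0, 0], "fingers": 255},
  ],
)

```text
time_s: 8.0
eef_pos: [0.4403, -0.1534, 0.015]
tool_rot: [-1.29, -1.071, 1.078]
ft_force: [-2.3, 1.2, 8.1]
finger_gap: 0.0455
```

Run:
```python
from pl import *
show([.4416,-.1534,.2],tool(-10.3,0,True),6,255)
```

```text
t 8.0 p [ 0.4403 -0.1534  0.015 ] gap 0.04550137802755449 j [ 0.091  0.28  -0.698  0.004 -0.596 -0.276]
{"translation": [-0.1, -30.8, -0.1], "turn": [-0.02, -0.02, -0.03], "fingers": 255}
{"translation": [-0.0, -30.8, -0.1], "turn": [-0.02, -0.02, -0.03], "fingers": 255}
{"translation": [-0.0, -30.8, -0.2], "turn": [-0.02, -0.02, -0.03], "fingers": 255}
{"translation": [-0.0, -30.8, -0.2], "turn": [-0.02, -0.02, -0.03], "fingers": 255}
{"translation": [0.0, -30.8, -0.2], "turn": [-0.02, -0.02, -0.03], "fingers": 255}
{"translation": [0.0, -30.8, -0.2], "turn": [-0.02, -0.02, -0.03], "fingers": 255}
```

Request:
move_arm(
  series=[
    {"translation": [0, -8, 0], "turn": [0, 0, 0], "fingers": 255},
    {"translation": [0, -16, 0], "turn": [0, 0, 0], "fingers": 255},
    {"translation": [0, -20, 0], "turn": [0, 0, 0], "fingers": 255},
    {"translation": [0, -20, 0], "turn": [0, 0, 0], "fingers": 255},
    {"translation": [0, -20, 0], "turn": [0, 0, 0], "fingers": 255},
  ],
)

```text
time_s: 8.5
eef_pos: [0.4398, -0.1532, 0.0994]
tool_rot: [-1.289, -1.069, 1.078]
ft_force: [0.5, 0.6, -2.9]
finger_gap: 0.0456
```

Request:
move_arm(
  series=[
    {"translation": [0, -20, 0], "turn": [0, 0, 0], "fingers": 255},
    {"translation": [0, -20, 0], "turn": [0, 0, 0], "fingers": 255},
    {"translation": [0, -20, 0], "turn": [0, 0, 0], "fingers": 255},
    {"translation": [0, -20, 0], "turn": [0, 0, 0], "fingers": 255},
    {"translation": [0, -12, 0], "turn": [0, 0, 0], "fingers": 255},
  ],
)

```text
time_s: 9.0
eef_pos: [0.4408, -0.153, 0.1921]
tool_rot: [-1.29, -1.071, 1.077]
ft_force: [-0.6, -0.1, -1.3]
finger_gap: 0.0457
```

Run:
```python
from pl import *
from plant import imaging
c=imaging.capture('scene');cv2.imwrite('pics/s4.png',cv2.resize(c['img'][60:260,220:420,::-1],None,fx=3,fy=3,interpolation=2))
# pour geometry: TCP pose so the -y lip is at tray-local yl, height zl
def pour(tilt,yl,zl,h=.015):
    q=tool(-2.8,tilt,True)
    up=q.apply([0,-1,0]); 
    # cup -y axis: at tilt 0 = R*(0,-1,0)
    e=(R.from_euler('z',-2.8,degrees=True)*R.from_euler('x',-tilt,degrees=True)).apply([0,-1,0])
    lip=(.048-h)*up+.033*e
    tgt=np.r_[.531,.196,0]+R.from_euler('z',-2.8,degrees=True).apply([0,yl,0])+[0,0,zl]
    return tgt-lip,q
for t in(0,-30,-60,-90,-100):print(t,pour(t,-.02,.147)[0].round(4))
P,q=pour(-30,-.02,.15);show(P,q,14,255)
```

```text
0 [0.5316 0.209  0.114 ]
-30 [0.5322 0.221  0.1349]
-60 [0.5322 0.221  0.1591]
-90 [0.5316 0.209  0.18  ]
-100 [0.5313 0.2028 0.1852]
t 9.05 p [ 0.4416 -0.1531  0.1934] gap 0.04604840075717533 j [ 0.092  0.038 -0.479  0.003 -1.055 -0.275]
{"translation": [27.5, 3.9, -1.5], "turn": [0.14, -0.53, -2.15], "fingers": 255}
{"translation": [27.3, 4.9, -1.8], "turn": [0.14, -0.53, -2.15], "fingers": 255}
{"translation": [27.1, 5.9, -2.1], "turn": [0.14, -0.53, -2.15], "fingers": 255}
{"translation": [26.8, 6.9, -2.3], "turn": [0.14, -0.53, -2.15], "fingers": 255}
{"translation": [26.5, 7.9, -2.6], "turn": [0.14, -0.53, -2.15], "fingers": 255}
{"translation": [26.2, 8.9, -2.9], "turn": [0.14, -0.53, -2.15], "fingers": 255}
{"translation": [25.8, 9.9, -3.1], "turn": [0.14, -0.53, -2.15], "fingers": 255}
{"translation": [25.4, 10.8, -3.4], "turn": [0.14, -0.53, -2.15], "fingers": 255}
{"translation": [24.9, 11.8, -3.6], "turn": [0.14, -0.53, -2.15], "fingers": 255}
{"translation": [24.4, 12.7, -3.9], "turn": [0.14, -0.53, -2.15], "fingers": 255}
{"translation": [23.9, 13.6, -4.2], "turn": [0.14, -0.53, -2.15], "fingers": 255}
{"translation": [23.3, 14.5, -4.4], "turn": [0.14, -0.53, -2.15], "fingers": 255}
{"translation": [22.7, 15.3, -4.7], "turn": [0.14, -0.53, -2.15], "fingers": 255}
{"translation": [22.1, 16.1, -4.9], "turn": [0.14, -0.53, -2.15], "fingers": 255}
```

View pics/s4.png

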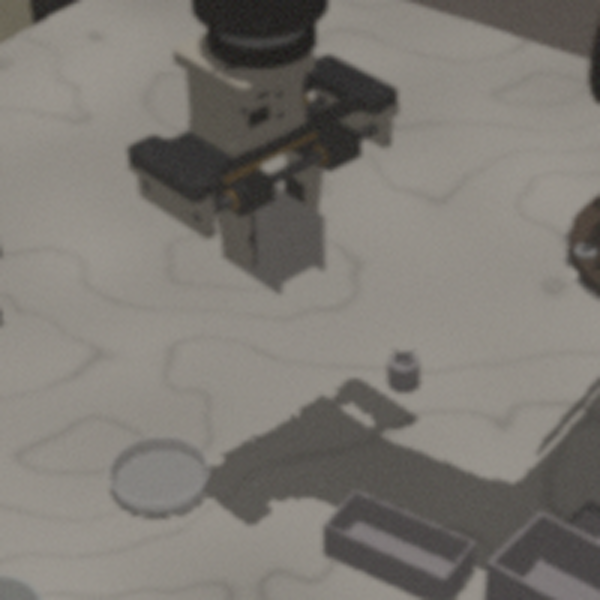

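Run:
```python
from pl import *
show([.5322,.221,.205],tool(-2.8,0,True),15,255)
```

```text
t 9.05 p [ 0.4416 -0.1531  0.1934] gap 0.04604840075717533 j [ 0.092  0.038 -0.479  0.003 -1.055 -0.275]
{"translation": [25.6, -0.8, -1.4], "turn": [-0.0, -0.51, -0.01], "fingers": 255}
{"translation": [25.6, -0.8, -1.7], "turn": [-0.0, -0.51, -0.01], "fingers": 255}
{"translation": [25.6, -0.8, -1.9], "turn": [-0.0, -0.51, -0.01], "fingers": 255}
{"translation": [25.6, -0.8, -2.1], "turn": [-0.0, -0.51, -0.01], "fingers": 255}
{"translation": [25.6, -0.8, -2.3], "turn": [-0.0, -0.51, -0.01], "fingers": 255}
{"translation": [25.5, -0.8, -2.6], "turn": [-0.0, -0.51, -0.01], "fingers": 255}
{"translation": [25.5, -0.8, -2.8], "turn": [-0.0, -0.51, -0.01], "fingers": 255}
{"translation": [25.5, -0.8, -3.0], "turn": [-0.0, -0.51, -0.01], "fingers": 255}
{"translation": [25.5, -0.8, -3.2], "turn": [-0.0, -0.51, -0.01], "fingers": 255}
{"translation": [25.4, -0.8, -3.5], "turn": [-0.0, -0.51, -0.01], "fingers": 255}
{"translation": [25.4, -0.8, -3.7], "turn": [-0.0, -0.51, -0.01], "fingers": 255}
{"translation": [25.4, -0.8, -3.9], "turn": [-0.0, -0.51, -0.01], "fingers": 255}
{"translation": [25.3, -0.8, -4.1], "turn": [-0.0, -0.51, -0.01], "fingers": 255}
{"translation": [25.3, -0.8, -4.4], "turn": [-0.0, -0.51, -0.01], "fingers": 255}
{"translation": [25.2, -0.8, -4.6], "turn": [-0.0, -0.51, -0.01], "fingers": 255}
```

Request:
move_arm(
  series=[
    {"translation": [8, -1, -1], "turn": [0, -0.45, 0], "fingers": 255},
    {"translation": [18, -1, -1], "turn": [0, -0.45, 0], "fingers": 255},
    {"translation": [25, -1, -2], "turn": [0, -0.45, 0], "fingers": 255},
    {"translation": [25, -1, -2], "turn": [0, -0.45, 0], "fingers": 255},
    {"translation": [25, -1, -2], "turn": [0, -0.45, 0], "fingers": 255},
  ],
)

```text
time_s: 9.55
eef_pos: [0.4643, -0.0534, 0.1936]
tool_rot: [-1.271, -1.097, 1.109]
ft_force: [0.2, 0.6, -0.7]
finger_gap: 0.0462
```

Request:
move_arm(
  series=[
    {"translation": [25, -1, -3], "turn": [0, -0.45, 0], "fingers": 255},
    {"translation": [25, -1, -3], "turn": [0, -0.45, 0], "fingers": 255},
    {"translation": [25, -1, -3], "turn": [0, -0.45, 0], "fingers": 255},
    {"translation": [25, -1, -3], "turn": [0, -0.45, 0], "fingers": 255},
    {"translation": [25, -1, -3], "turn": [0, -0.45, 0], "fingers": 255},
  ],
)

```text
time_s: 10.05
eef_pos: [0.495, 0.0688, 0.198]
tool_rot: [-1.254, -1.127, 1.139]
ft_force: [0.1, -0.0, -0.4]
finger_gap: 0.046
```

Request:
move_arm(
  series=[
    {"translation": [25, -1, -3], "turn": [0, -0.45, 0], "fingers": 255},
    {"translation": [25, -1, -4], "turn": [0, -0.45, 0], "fingers": 255},
    {"translation": [25, 0, -4], "turn": [0, -0.45, 0], "fingers": 255},
    {"translation": [25, 0, -4], "turn": [0, -0.45, 0], "fingers": 255},
    {"translation": [25, 0, -4], "turn": [0, -0.45, 0], "fingers": 255},
  ],
)

```text
time_s: 10.55
eef_pos: [0.5249, 0.1917, 0.1995]
tool_rot: [-1.237, -1.156, 1.168]
ft_force: [-0.5, -0.4, -0.6]
finger_gap: 0.0461
```

Request:
move_arm(
  series=[
    {"translation": [20, 0, -3], "turn": [0, -0.45, 0], "fingers": 255},
    {"translation": [9, 0, -2], "turn": [0, -0.45, 0], "fingers": 255},
    {"translation": [0, 0, 0], "turn": [0, 0, 0], "fingers": 255},
  ],
)

```text
time_s: 10.85
eef_pos: [0.5323, 0.2201, 0.2002]
tool_rot: [-1.23, -1.169, 1.179]
ft_force: [-0.2, -0.9, -1.1]
finger_gap: 0.0464
```

```bash
cat >> pl.py <<'E'
def pour(tilt,yl,zl,h=.015):
    q=tool(-2.8,tilt,True)
    up=q.apply([0,-1,0]); 
    e=(R.from_euler('z',-2.8,degrees=True)*R.from_euler('x',-tilt,degrees=True)).apply([0,-1,0])
    lip=(.048-h)*up+.033*e
    tgt=np.r_[.531,.196,0]+R.from_euler('z',-2.8,degrees=True).apply([0,yl,0])+[0,0,zl]
    return tgt-lip,q
E
python3 - <<'E'
from pl import *
P,q=pour(-58,-.015,.152);print(P);show(P,q,9,255)
E
```

```text
[0.5324886  0.22643654 0.16249825]
t 10.85 p [0.5323 0.2201 0.2002] gap 0.04640699499170867 j [ 7.310e-01  2.200e-01 -2.440e-01 -1.000e-03 -1.113e+00 -7.770e-01]
{"translation": [0.7, 4.2, -0.0], "turn": [-0.03, -0.01, -6.47], "fingers": 255}
{"translation": [0.2, 4.2, -0.0], "turn": [-0.03, -0.01, -6.47], "fingers": 255}
{"translation": [-0.2, 4.2, 0.0], "turn": [-0.03, -0.01, -6.47], "fingers": 255}
{"translation": [-0.7, 4.2, 0.0], "turn": [-0.03, -0.01, -6.47], "fingers": 255}
{"translation": [-1.2, 4.1, 0.0], "turn": [-0.03, -0.01, -6.47], "fingers": 255}
{"translation": [-1.6, 3.9, 0.0], "turn": [-0.03, -0.01, -6.47], "fingers": 255}
{"translation": [-2.1, 3.7, 0.0], "turn": [-0.03, -0.01, -6.47], "fingers": 255}
{"translation": [-2.5, 3.5, 0.0], "turn": [-0.03, -0.01, -6.47], "fingers": 255}
{"translation": [-2.8, 3.2, 0.0], "turn": [-0.03, -0.01, -6.47], "fingers": 255}
```

Request:
move_arm(
  series=[
    {"translation": [0, 4, 0], "turn": [0, 0, -4], "fingers": 255},
    {"translation": [0, 4, 0], "turn": [0, 0, -6.5], "fingers": 255},
    {"translation": [0, 4, 0], "turn": [0, 0, -6.5], "fingers": 255},
    {"translation": [-1, 4, 0], "turn": [0, 0, -6.5], "fingers": 255},
    {"translation": [-1, 4, 0], "turn": [0, 0, -6.5], "fingers": 255},
  ],
)

```text
time_s: 11.35
eef_pos: [0.5323, 0.2205, 0.1819]
tool_rot: [-0.844, -1.387, 0.777]
ft_force: [-0.4, -0.4, -2.2]
finger_gap: 0.0458
```

Request:
move_arm(
  series=[
    {"translation": [-1.5, 4, 0], "turn": [0, 0, -6.5], "fingers": 255},
    {"translation": [-2, 4, 0], "turn": [0, 0, -6.5], "fingers": 255},
    {"translation": [-2.5, 3.5, 0], "turn": [0, 0, -6.5], "fingers": 255},
    {"translation": [-2.5, 3.5, 0], "turn": [0, 0, -6.5], "fingers": 255},
    {"translation": [0, 0, 0], "turn": [0, 0, 0], "fingers": 255},
  ],
)

```text
time_s: 11.85
eef_pos: [0.5317, 0.2206, 0.1602]
tool_rot: [-0.502, -1.493, 0.425]
ft_force: [-0.4, -1.1, -1.7]
finger_gap: 0.0455
```

Run:
```python
from pl import *
P,q=pour(-58,-.015,.152);print(P);
P,q=pour(-98,-.015,.152);show(P,q,10,255)
from plant import imaging
o=[]
for n,x,y in(('top',170,190),('scene',340,150)):
    c=imaging.capture(n);o.append(cv2.resize(c['img'][y:y+150,x:x+133,::-1],None,fx=3,fy=3,interpolation=2))
cv2.imwrite('pics/p5.png',np.hstack(o))
```

```text
[0.5324886  0.22643654 0.16249825]
t 11.85 p [0.5317 0.2206 0.1602] gap 0.045540984305575606 j [-0.     0.364 -0.197 -1.07  -1.234  0.446]
{"translation": [1.8, -2.6, -0.0], "turn": [0.02, -0.07, -4.2], "fingers": 255}
{"translation": [1.9, -2.4, -0.0], "turn": [0.02, -0.07, -4.2], "fingers": 255}
{"translation": [2.1, -2.3, -0.0], "turn": [0.02, -0.07, -4.2], "fingers": 255}
{"translation": [2.3, -2.1, -0.0], "turn": [0.02, -0.07, -4.2], "fingers": 255}
{"translation": [2.4, -2.0, -0.0], "turn": [0.02, -0.07, -4.2], "fingers": 255}
{"translation": [2.6, -1.8, -0.0], "turn": [0.02, -0.07, -4.2], "fingers": 255}
{"translation": [2.7, -1.6, -0.0], "turn": [0.02, -0.07, -4.2], "fingers": 255}
{"translation": [2.8, -1.4, -0.0], "turn": [0.02, -0.07, -4.2], "fingers": 255}
{"translation": [2.9, -1.2, -0.0], "turn": [0.02, -0.07, -4.2], "fingers": 255}
{"translation": [3.0, -1.0, -0.0], "turn": [0.02, -0.07, -4.2], "fingers": 255}
```

View pics/p5.png

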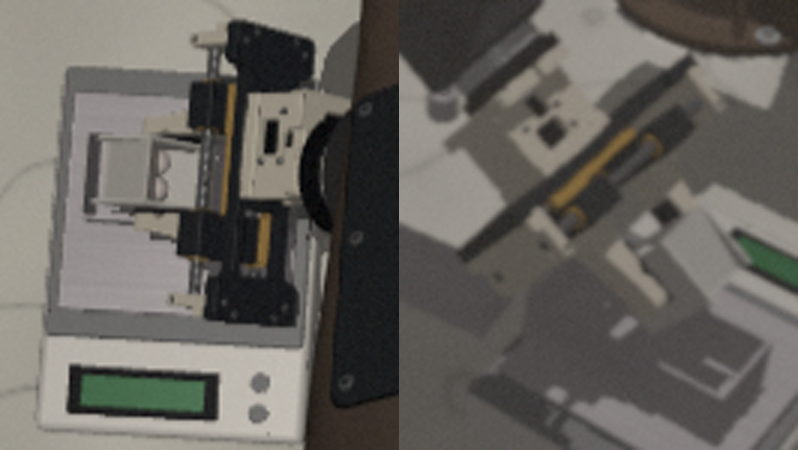

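The top view shows the tilted cup centred over the tray (cup at about (125,170) in the crop) with the balls still inside. I'll tilt on slowly.

Request:
move_arm(
  series=[
    {"translation": [1.8, -2.6, 0], "turn": [0, 0, -4], "fingers": 255},
    {"translation": [1.9, -2.4, 0], "turn": [0, 0, -4], "fingers": 255},
    {"translation": [2.1, -2.3, 0], "turn": [0, 0, -4], "fingers": 255},
    {"translation": [2, -2, 0], "turn": [0, 0, -4], "fingers": 255},
    {"translation": [2, -1.5, 0], "turn": [0, 0, -3], "fingers": 255},
  ],
)

```text
time_s: 12.45
eef_pos: [0.5319, 0.2192, 0.1783]
tool_rot: [-0.244, -1.552, 0.172]
ft_force: [-0.1, -0.6, -1.9]
finger_gap: 0.0456
```

Request:
move_arm(
  series=[
    {"translation": [1.5, -1, 0], "turn": [0, 0, -2.5], "fingers": 255},
    {"translation": [1.5, -1, 0], "turn": [0, 0, -2.5], "fingers": 255},
    {"translation": [1.6, -1, 0], "turn": [0, 0, -2.5], "fingers": 255},
    {"translation": [1.6, -0.9, 0], "turn": [0, 0, -2.5], "fingers": 255},
    {"translation": [1.7, -0.8, 0], "turn": [0, 0, -2.5], "fingers": 255},
  ],
)

```text
time_s: 12.95
eef_pos: [0.5316, 0.2165, 0.1869]
tool_rot: [-0.073, -1.567, 0.003]
ft_force: [0.2, 0.2, -1.3]
finger_gap: 0.0456
```

```bash
cat > pk.py <<'E'
from pl import *
from plant import imaging
import sys
def pk(out,views=(('top',170,190),('scene',340,150)),w=133,h=150,s=3):
    o=[]
    for n,x,y in views:
        c=imaging.capture(n);o.append(cv2.resize(c['img'][y:y+h,x:x+w,::-1],None,fx=s,fy=s,interpolation=2))
    cv2.imwrite(out,np.hstack(o))
E
python3 - <<'E'
from pk import *
P,q=pour(-98,-.015,.152);show(P,q,5,255)
pk('pics/p6.png')
E
```

```text
t 12.95 p [0.5316 0.2165 0.1869] gap 0.045578654329348794 j [-0.24   0.656 -0.179 -1.393 -1.665  0.846]
{"translation": [0.4, -1.5, -0.1], "turn": [-0.05, -0.03, -2.16], "fingers": 255}
{"translation": [0.5, -1.5, -0.1], "turn": [-0.05, -0.03, -2.16], "fingers": 255}
{"translation": [0.5, -1.5, -0.1], "turn": [-0.05, -0.03, -2.16], "fingers": 255}
{"translation": [0.6, -1.4, -0.1], "turn": [-0.05, -0.03, -2.16], "fingers": 255}
{"translation": [0.6, -1.4, -0.1], "turn": [-0.05, -0.03, -2.16], "fingers": 255}
```

View pics/p6.png

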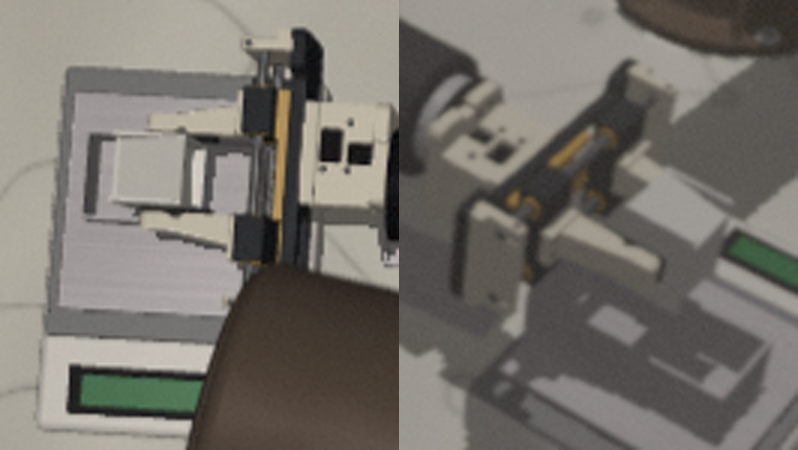

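Tilt is now about 87°. The strip of tray floor I can see at (230,180) shows no balls yet, so I continue.

Request:
move_arm(
  series=[
    {"translation": [0.5, -1.5, 0], "turn": [0, 0, -2.2], "fingers": 255},
    {"translation": [0.5, -1.5, 0], "turn": [0, 0, -2.2], "fingers": 255},
    {"translation": [0.5, -1.5, 0], "turn": [0, 0, -2.2], "fingers": 255},
    {"translation": [0.6, -1.4, 0], "turn": [0, 0, -2.2], "fingers": 255},
    {"translation": [0.6, -1.4, 0], "turn": [0, 0, -2.2], "fingers": 255},
  ],
)

```text
time_s: 13.55
eef_pos: [0.5314, 0.2089, 0.1893]
tool_rot: [0.077, -1.569, -0.148]
ft_force: [0.3, 0.5, -0.1]
finger_gap: 0.0459
```

Request:
move_arm(
  series=[
    {"translation": [0, 0, 0], "turn": [0, 0, 0], "fingers": 255},
    {"translation": [0, 0, 0], "turn": [0, 0, 0], "fingers": 255},
    {"translation": [0, 0, 0], "turn": [0, 0, 0], "fingers": 255},
    {"translation": [0, 0, 0], "turn": [0, 0, 0], "fingers": 255},
    {"translation": [0, 0, 0], "turn": [0, 0, 0], "fingers": 255},
  ],
)

```text
time_s: 14.05
eef_pos: [0.5317, 0.208, 0.189]
tool_rot: [0.076, -1.568, -0.152]
ft_force: [-0.1, -1.0, -0.8]
finger_gap: 0.0457
```

Run:
```python
from pk import *
P,q=pour(-98,-.015,.152);show(P,q,5,255)
pk('pics/p7.png')
```

```text
t 14.05 p [0.5317 0.208  0.189 ] gap 0.04573902932502575 j [-0.276  0.788 -0.166 -1.469 -1.82   0.947]
{"translation": [0.0, 0.2, 0.0], "turn": [-0.0, -0.04, 0.06], "fingers": 255}
{"translation": [0.0, 0.2, 0.0], "turn": [-0.0, -0.04, 0.06], "fingers": 255}
{"translation": [0.0, 0.2, 0.0], "turn": [-0.0, -0.04, 0.06], "fingers": 255}
{"translation": [0.0, 0.2, 0.0], "turn": [-0.0, -0.04, 0.06], "fingers": 255}
{"translation": [0.0, 0.2, 0.0], "turn": [-0.0, -0.04, 0.06], "fingers": 255}
```

View pics/p7.png

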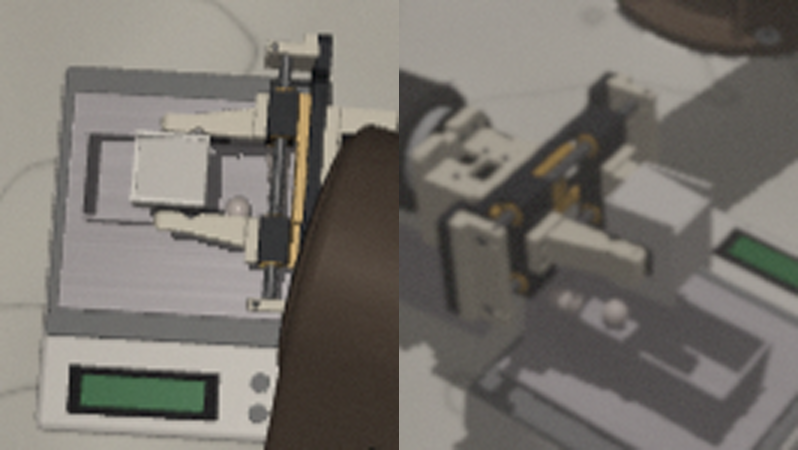

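Two balls are visible in the tray, at about (565,298) and (613,312) in the scene crop. The rest may be hidden behind the cup, so I'll tilt a bit more while raising.

Request:
move_arm(
  series=[
    {"translation": [4, 0, 0], "turn": [0, 0, -2.5], "fingers": 255},
    {"translation": [4, 0, 0], "turn": [0, 0, -2.5], "fingers": 255},
    {"translation": [4, 0, 0], "turn": [0, 0, -2.5], "fingers": 255},
    {"translation": [4, 0, 0], "turn": [0, 0, -2.5], "fingers": 255},
    {"translation": [0, 0, 0], "turn": [0, 0, 0], "fingers": 255},
  ],
)

```text
time_s: 14.65
eef_pos: [0.5316, 0.2046, 0.2032]
tool_rot: [0.213, -1.557, -0.291]
ft_force: [-0.1, 0.4, 0.1]
finger_gap: 0.046
```

Run:
```python
from pk import *
P,q=pour(-108,-.015,.152);show(P,q,1,255)
pk('pics/p8.png',views=(('top',190,215),('scene',360,200)),w=80,h=100,s=5)
```

```text
t 14.65 p [0.5316 0.2046 0.2032] gap 0.04603684465555496 j [-0.281  0.883 -0.154 -1.543 -1.963  0.998]
{"translation": [-8.4, -5.3, 0.1], "turn": [0.12, -0.37, 0.41], "fingers": 255}
```

View pics/p8.png

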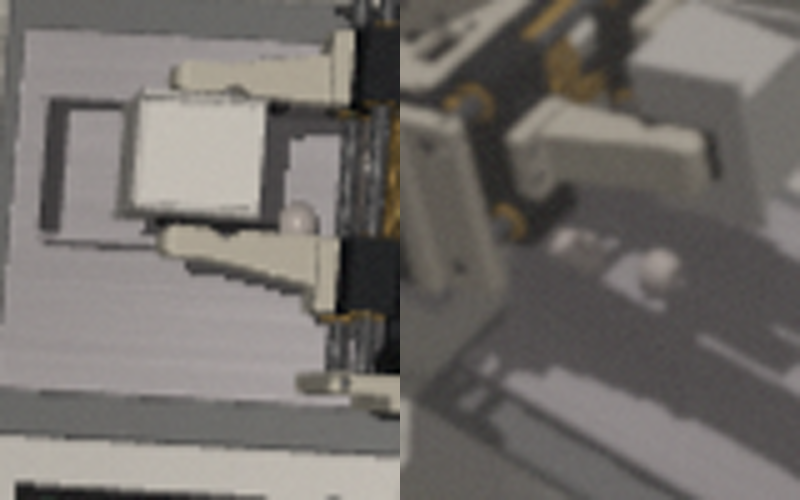

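Run:
```python
from pl import *
show([.5316,.2046,.30],tool(-2.8,-108,True),3,255)
p=np.array([.5316,.2046,.30]);
for a,b in rows(p,tool(-2.8,-108,True),np.array([.4416,-.1534,.2]),tool(-10.3,0,True),14,255):print(a.round(1),b.round(2))
```

```text
t 14.75 p [0.5317 0.2045 0.2036] gap 0.046011048267249596 j [-0.281  0.881 -0.153 -1.542 -1.961  0.998]
{"translation": [30.5, 10.1, 0.2], "turn": [0.02, -0.09, 0.09], "fingers": 255}
{"translation": [30.5, 10.0, 0.1], "turn": [0.02, -0.09, 0.09], "fingers": 255}
{"translation": [30.5, 10.0, 0.1], "turn": [0.02, -0.09, 0.09], "fingers": 255}
[  1.2 -26.8   5.2] [-0.5   0.37  7.7 ]
[ -2.4 -26.8   4.9] [-0.5   0.37  7.7 ]
[ -6.  -26.2   4.7] [-0.5   0.37  7.7 ]
[ -9.5 -25.2   4.4] [-0.5   0.37  7.7 ]
[-12.9 -23.8   4.1] [-0.5   0.37  7.7 ]
[-15.9 -21.8   3.8] [-0.5   0.37  7.7 ]
[-18.8 -19.5   3.5] [-0.5   0.37  7.7 ]
[-21.2 -16.9   3.2] [-0.5   0.37  7.7 ]
[-23.3 -13.9   3. ] [-0.5   0.37  7.7 ]
[-25.  -10.7   2.7] [-0.5   0.37  7.7 ]
[-26.2  -7.3   2.4] [-0.5   0.37  7.7 ]
[-27.   -3.7   2.2] [-0.5   0.37  7.7 ]
[-27.2  -0.1   2. ] [-0.5   0.37  7.7 ]
[-27.    3.6   1.9] [-0.5   0.37  7.7 ]
```

Request:
move_arm(
  series=[
    {"translation": [30, 10, 0], "turn": [0, 0, 0], "fingers": 255},
    {"translation": [30, 10, 0], "turn": [0, 0, 0], "fingers": 255},
    {"translation": [30, 10, 0], "turn": [0, 0, 0], "fingers": 255},
    {"translation": [0, 0, 0], "turn": [0, 0, 0], "fingers": 255},
  ],
)

```text
time_s: 15.15
eef_pos: [0.532, 0.2046, 0.3032]
tool_rot: [0.212, -1.568, -0.287]
ft_force: [1.1, -0.3, -0.7]
finger_gap: 0.0455
```

Run:
```python
from pk import *
pk('pics/p9.png',views=(('top',190,215),('scene',370,210)),w=100,h=100,s=4)
```

```text
(no output)
```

View pics/p9.png

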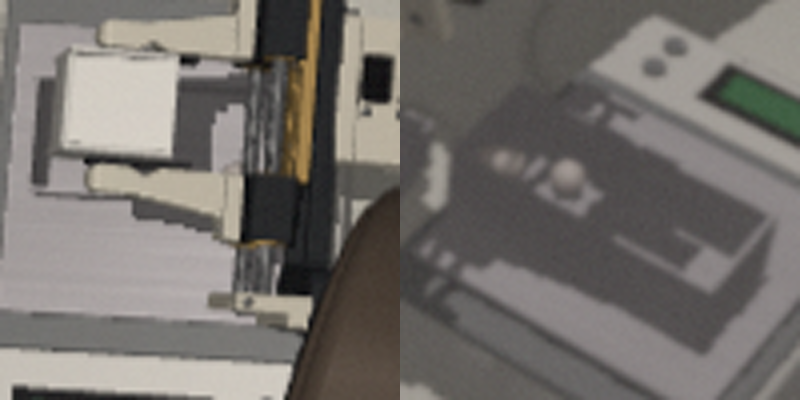

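Two balls show clearly in the tray at (505,160) and (568,177), and the others may be in the shade. I'll take the cup back and then look again.

Request:
move_arm(
  series=[
    {"translation": [1.2, -26.8, 5.2], "turn": [-0.5, 0.37, 7.7], "fingers": 255},
    {"translation": [-2.4, -26.8, 4.9], "turn": [-0.5, 0.37, 7.7], "fingers": 255},
    {"translation": [-6, -26.2, 4.7], "turn": [-0.5, 0.37, 7.7], "fingers": 255},
    {"translation": [-9.5, -25.2, 4.4], "turn": [-0.5, 0.37, 7.7], "fingers": 255},
    {"translation": [-12.9, -23.8, 4.1], "turn": [-0.5, 0.37, 7.7], "fingers": 255},
  ],
)

```text
time_s: 15.75
eef_pos: [0.4997, 0.0748, 0.2616]
tool_rot: [-0.346, -1.499, 0.21]
ft_force: [-0.5, 0.8, -2.0]
finger_gap: 0.0461
```

Request:
move_arm(
  series=[
    {"translation": [-15.9, -21.8, 3.8], "turn": [-0.5, 0.37, 7.7], "fingers": 255},
    {"translation": [-18.8, -19.5, 3.5], "turn": [-0.5, 0.37, 7.7], "fingers": 255},
    {"translation": [-21.2, -16.9, 3.2], "turn": [-0.5, 0.37, 7.7], "fingers": 255},
    {"translation": [-23.3, -13.9, 3], "turn": [-0.5, 0.37, 7.7], "fingers": 255},
    {"translation": [-25, -10.7, 2.7], "turn": [-0.5, 0.37, 7.7], "fingers": 255},
  ],
)

```text
time_s: 16.25
eef_pos: [0.4677, -0.0522, 0.2261]
tool_rot: [-0.879, -1.315, 0.7]
ft_force: [-0.6, -0.6, -1.7]
finger_gap: 0.0454
```

Run:
```python
from pk import *
show([.4416,-.1534,.2],tool(-10.3,0,True),5,255)
pk('pics/p10.png',views=(('top',190,215),('scene',370,210)),w=100,h=100,s=4)
```

```text
t 16.25 p [ 0.4677 -0.0522  0.2261] gap 0.04535888940104055 j [-0.176  0.132 -0.196 -0.555 -1.333  0.18 ]
{"translation": [-20.5, -6.1, 2.1], "turn": [-0.45, 0.28, 6.16], "fingers": 255}
{"translation": [-21.1, -3.9, 1.9], "turn": [-0.45, 0.28, 6.16], "fingers": 255}
{"translation": [-21.4, -1.6, 1.8], "turn": [-0.45, 0.28, 6.16], "fingers": 255}
{"translation": [-21.5, 0.7, 1.7], "turn": [-0.45, 0.28, 6.16], "fingers": 255}
{"translation": [-21.3, 3.0, 1.6], "turn": [-0.45, 0.28, 6.16], "fingers": 255}
```

View pics/p10.png

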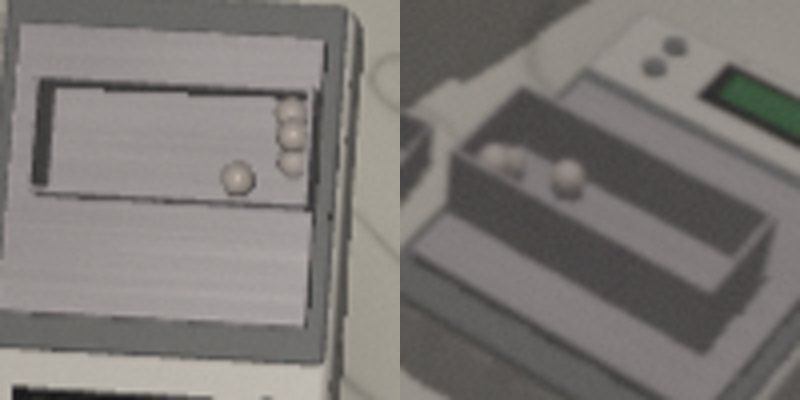

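All four balls are in the tray: three along the −y end at about (291,110–162) and one at (237,178). The tray has not moved. Next I place the cup.

Request:
move_arm(
  series=[
    {"translation": [-20.5, -6.1, 2.1], "turn": [-0.45, 0.28, 6.16], "fingers": 255},
    {"translation": [-21.1, -3.9, 1.9], "turn": [-0.45, 0.28, 6.16], "fingers": 255},
    {"translation": [-21.4, -1.6, 1.8], "turn": [-0.45, 0.28, 6.16], "fingers": 255},
    {"translation": [-21.5, 0.7, 1.7], "turn": [-0.45, 0.28, 6.16], "fingers": 255},
    {"translation": [-21.3, 3, 1.6], "turn": [-0.45, 0.28, 6.16], "fingers": 255},
  ],
)

```text
time_s: 16.85
eef_pos: [0.4404, -0.1515, 0.198]
tool_rot: [-1.282, -1.075, 1.075]
ft_force: [-1.1, -0.6, -1.3]
finger_gap: 0.0462
```

Request:
move_arm(
  series=[
    {"translation": [0, 0, 0], "turn": [0, 0, 0], "fingers": 255},
    {"translation": [0, 0, 0], "turn": [0, 0, 0], "fingers": 255},
  ],
)

```text
time_s: 17.05
eef_pos: [0.4404, -0.1503, 0.1981]
tool_rot: [-1.277, -1.078, 1.072]
ft_force: [0.8, 0.4, -0.7]
finger_gap: 0.0458
```

Run:
```python
from pk import *
show([.4403,-.1534,.04],tool(-10.3,0,True),6,255)
pk('pics/p11.png',views=(('scene',270,70),('scene',270,70)),w=100,h=130,s=4)
```

```text
t 17.05 p [ 0.4404 -0.1503  0.1981] gap 0.045809307057313 j [ 0.086  0.035 -0.464 -0.012 -1.075 -0.259]
{"translation": [-0.8, 26.4, -0.2], "turn": [-0.06, 0.02, 0.09], "fingers": 255}
{"translation": [-0.7, 26.4, -0.2], "turn": [-0.06, 0.02, 0.09], "fingers": 255}
{"translation": [-0.7, 26.4, -0.2], "turn": [-0.06, 0.02, 0.09], "fingers": 255}
{"translation": [-0.6, 26.4, -0.2], "turn": [-0.06, 0.02, 0.09], "fingers": 255}
{"translation": [-0.6, 26.4, -0.1], "turn": [-0.06, 0.02, 0.09], "fingers": 255}
{"translation": [-0.6, 26.4, -0.1], "turn": [-0.06, 0.02, 0.09], "fingers": 255}
```

View pics/p11.png

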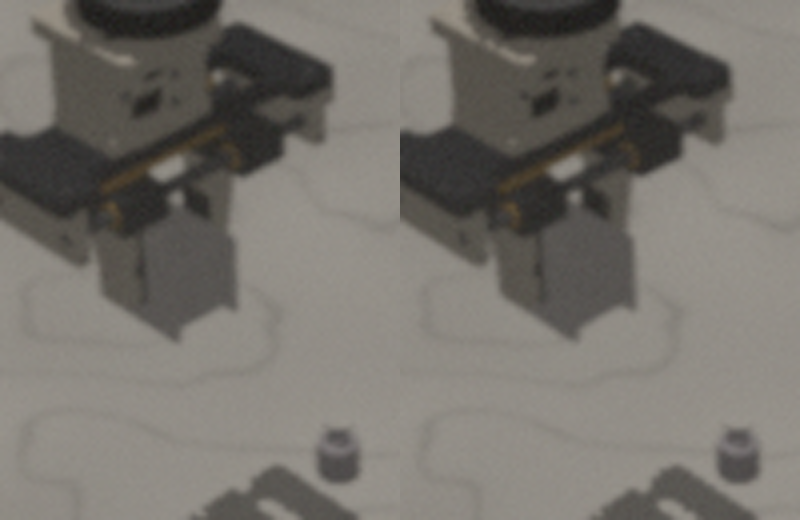

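Request:
move_arm(
  series=[
    {"translation": [-0.8, 26.4, -0.2], "turn": [-0.06, 0.02, 0.1], "fingers": 255},
    {"translation": [-0.7, 26.4, -0.2], "turn": [-0.06, 0.02, 0.1], "fingers": 255},
    {"translation": [-0.7, 26.4, -0.2], "turn": [-0.06, 0.02, 0.1], "fingers": 255},
    {"translation": [-0.6, 26.4, -0.2], "turn": [-0.06, 0.02, 0.1], "fingers": 255},
    {"translation": [-0.6, 26.4, -0.1], "turn": [-0.06, 0.02, 0.1], "fingers": 255},
  ],
)

```text
time_s: 17.65
eef_pos: [0.4423, -0.155, 0.0666]
tool_rot: [-1.294, -1.075, 1.073]
ft_force: [-0.0, -0.2, -0.9]
finger_gap: 0.0457
```

Request:
move_arm(
  series=[
    {"translation": [-0.6, 26.4, -0.1], "turn": [0, 0, 0], "fingers": 255},
    {"translation": [0, 10, 0], "turn": [0, 0, 0], "fingers": 255},
    {"translation": [0, 7, 0], "turn": [0, 0, 0], "fingers": 255},
    {"translation": [0, 0, 0], "turn": [0, 0, 0], "fingers": 255},
    {"translation": [0, 0, 0], "turn": [0, 0, 0], "fingers": 255},
  ],
)

```text
time_s: 18.15
eef_pos: [0.4428, -0.1556, 0.025]
tool_rot: [-1.295, -1.077, 1.075]
ft_force: [0.3, -0.1, -1.4]
finger_gap: 0.0458
```

Run:
```python
from pk import *
show([.4403,-.1534,.015],tool(-10.3,0,True),1,255)
```

```text
t 18.15 p [ 0.4428 -0.1556  0.025 ] gap 0.04584929096972977 j [ 0.086  0.262 -0.689  0.006 -0.615 -0.272]
{"translation": [1.8, 9.9, 2.9], "turn": [0.28, -0.06, -0.14], "fingers": 255}
```

Request:
move_arm(
  series=[
    {"translation": [0, 4, 0], "turn": [0.14, 0, -0.07], "fingers": 255},
    {"translation": [0, 3, 0], "turn": [0.14, 0, -0.07], "fingers": 255},
    {"translation": [0, 2, 0], "turn": [0, 0, 0], "fingers": 255},
    {"translation": [0, 1, 0], "turn": [0, 0, 0], "fingers": 255},
    {"translation": [0, 0, 0], "turn": [0, 0, 0], "fingers": 255},
  ],
)

```text
time_s: 18.65
eef_pos: [0.4423, -0.1555, 0.015]
tool_rot: [-1.289, -1.075, 1.076]
ft_force: [-2.8, 2.2, 11.0]
finger_gap: 0.0456
```

Request:
move_arm(
  series=[
    {"translation": [0, -0.5, 0], "turn": [0, 0, 0], "fingers": 255},
    {"translation": [0, 0, 0], "turn": [0, 0, 0], "fingers": 118},
    {"translation": [0, 0, 0], "turn": [0, 0, 0], "fingers": 105},
    {"translation": [0, 0, 0], "turn": [0, 0, 0], "fingers": 85},
    {"translation": [0, 0, 0], "turn": [0, 0, 0], "fingers": 70},
  ],
)

```text
time_s: 19.15
eef_pos: [0.442, -0.1556, 0.0146]
tool_rot: [-1.289, -1.074, 1.076]
ft_force: [0.7, 0.2, 0.2]
finger_gap: 0.0603
```

Request:
move_arm(
  series=[
    {"translation": [0, 0, 0], "turn": [0, 0, 0], "fingers": 70},
    {"translation": [0, 0, 0], "turn": [0, 0, 0], "fingers": 70},
    {"translation": [0, 0, 0], "turn": [0, 0, 0], "fingers": 70},
  ],
)

```text
time_s: 19.45
eef_pos: [0.442, -0.1556, 0.0146]
tool_rot: [-1.289, -1.074, 1.076]
ft_force: [-0.7, 0.9, -0.2]
finger_gap: 0.0636
```

Request:
move_arm(
  series=[
    {"translation": [0, -10, 0], "turn": [0, 0, 0], "fingers": 70},
    {"translation": [0, -20, 0], "turn": [0, 0, 0], "fingers": 70},
    {"translation": [0, -35, 0], "turn": [0, 0, 0], "fingers": 70},
    {"translation": [0, -45, 0], "turn": [0, 0, 0], "fingers": 70},
    {"translation": [0, -45, 0], "turn": [0, 0, 0], "fingers": 70},
  ],
)

```text
time_s: 19.95
eef_pos: [0.4416, -0.1556, 0.172]
tool_rot: [-1.288, -1.074, 1.076]
ft_force: [1.9, 0.5, -0.5]
finger_gap: 0.0635
```

Request:
move_arm(
  series=[
    {"translation": [0, -45, 0], "turn": [0, 0, 0], "fingers": 0},
    {"translation": [10, -25, 0], "turn": [0, 0, 0], "fingers": 0},
  ],
)

```text
time_s: 20.15
eef_pos: [0.4449, -0.1463, 0.2446]
tool_rot: [-1.293, -1.078, 1.073]
ft_force: [2.0, -0.3, -0.7]
finger_gap: 0.0742
```

Run:
```python
from pk import *
for h in (0,):show([.531,.196,.25],tool(-2.8,0,True),13,0)
pk('pics/p12.png',views=(('top',330,240),('scene',250,140)),w=130,h=110,s=3)
```

```text
t 20.15 p [ 0.4449 -0.1463  0.2446] gap 0.0742132937441129 j [ 1.050e-01 -5.000e-03 -3.990e-01  1.000e-03 -1.172e+00 -2.870e-01]
{"translation": [27.1, -0.4, -1.8], "turn": [0.02, -0.58, -0.0], "fingers": 0}
{"translation": [27.1, -0.4, -2.1], "turn": [0.02, -0.58, -0.0], "fingers": 0}
{"translation": [27.1, -0.4, -2.3], "turn": [0.02, -0.58, -0.0], "fingers": 0}
{"translation": [27.0, -0.4, -2.6], "turn": [0.02, -0.58, -0.0], "fingers": 0}
{"translation": [27.0, -0.4, -2.9], "turn": [0.02, -0.58, -0.0], "fingers": 0}
{"translation": [27.0, -0.4, -3.2], "turn": [0.02, -0.58, -0.0], "fingers": 0}
{"translation": [26.9, -0.4, -3.4], "turn": [0.02, -0.58, -0.0], "fingers": 0}
{"translation": [26.9, -0.4, -3.7], "turn": [0.02, -0.58, -0.0], "fingers": 0}
{"translation": [26.9, -0.4, -4.0], "turn": [0.02, -0.58, -0.0], "fingers": 0}
{"translation": [26.8, -0.4, -4.2], "turn": [0.02, -0.58, -0.0], "fingers": 0}
{"translation": [26.8, -0.4, -4.5], "turn": [0.02, -0.58, -0.0], "fingers": 0}
{"translation": [26.7, -0.4, -4.8], "turn": [0.02, -0.58, -0.0], "fingers": 0}
{"translation": [26.7, -0.4, -5.1], "turn": [0.02, -0.58, -0.0], "fingers": 0}
```

View pics/p12.png

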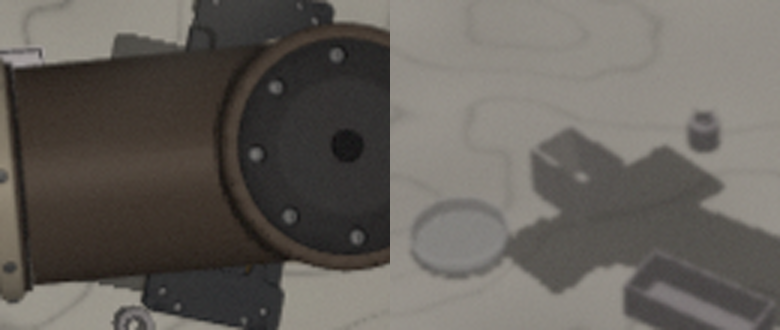

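The cup stands upright at about (575,170), with the dish and weight undisturbed. Now to the tray.

Request:
move_arm(
  series=[
    {"translation": [27, 0, -2], "turn": [0, -0.58, 0], "fingers": 0},
    {"translation": [27, 0, -2], "turn": [0, -0.58, 0], "fingers": 0},
    {"translation": [27, 0, -2], "turn": [0, -0.58, 0], "fingers": 0},
    {"translation": [27, 0, -3], "turn": [0, -0.58, 0], "fingers": 0},
    {"translation": [27, 0, -3], "turn": [0, -0.58, 0], "fingers": 0},
  ],
)

```text
time_s: 20.75
eef_pos: [0.4771, -0.0134, 0.2395]
tool_rot: [-1.267, -1.112, 1.114]
ft_force: [0.8, -0.6, -0.2]
finger_gap: 0.0874
```

Request:
move_arm(
  series=[
    {"translation": [27, 0, -3], "turn": [0, -0.58, 0], "fingers": 0},
    {"translation": [27, 0, -3], "turn": [0, -0.58, 0], "fingers": 0},
    {"translation": [27, 0, -4], "turn": [0, -0.58, 0], "fingers": 0},
    {"translation": [27, 0, -4], "turn": [0, -0.58, 0], "fingers": 0},
    {"translation": [27, 0, -4], "turn": [0, -0.58, 0], "fingers": 0},
  ],
)

```text
time_s: 21.25
eef_pos: [0.5098, 0.1188, 0.2394]
tool_rot: [-1.245, -1.149, 1.152]
ft_force: [0.3, -1.2, -0.1]
finger_gap: 0.0878
```

Request:
move_arm(
  series=[
    {"translation": [27, 0, -4], "turn": [0, -0.58, 0], "fingers": 0},
    {"translation": [27, 0, -5], "turn": [0, -0.58, 0], "fingers": 0},
    {"translation": [18, 0, -5], "turn": [0, -0.58, 0], "fingers": 0},
    {"translation": [0, 0, 0], "turn": [0, 0, 0], "fingers": 0},
    {"translation": [0, 0, 0], "turn": [0, 0, 0], "fingers": 0},
  ],
)

```text
time_s: 21.75
eef_pos: [0.5289, 0.1886, 0.239]
tool_rot: [-1.231, -1.171, 1.175]
ft_force: [0.5, 0.5, -0.8]
finger_gap: 0.0875
```

Run:
```python
from pl import *
show([.5305,.186,.14],tool(-2.8,0,True),4,0)
```

```text
t 21.75 p [0.5289 0.1886 0.239 ] gap 0.08749003002342516 j [ 6.910e-01  1.660e-01 -2.210e-01 -1.000e-03 -1.186e+00 -7.390e-01]
{"translation": [-0.6, 24.8, -0.5], "turn": [-0.03, 0.0, -0.02], "fingers": 0}
{"translation": [-0.6, 24.8, -0.5], "turn": [-0.03, 0.0, -0.02], "fingers": 0}
{"translation": [-0.6, 24.8, -0.5], "turn": [-0.03, 0.0, -0.02], "fingers": 0}
{"translation": [-0.6, 24.8, -0.4], "turn": [-0.03, 0.0, -0.02], "fingers": 0}
```

Request:
move_arm(
  series=[
    {"translation": [-0.6, 25, -0.5], "turn": [0, 0, 0], "fingers": 0},
    {"translation": [-0.6, 25, -0.5], "turn": [0, 0, 0], "fingers": 0},
    {"translation": [-0.6, 25, -0.5], "turn": [0, 0, 0], "fingers": 0},
    {"translation": [-0.6, 24, -0.4], "turn": [0, 0, 0], "fingers": 0},
    {"translation": [0, 0, 0], "turn": [0, 0, 0], "fingers": 0},
  ],
)

```text
time_s: 22.25
eef_pos: [0.5288, 0.184, 0.1376]
tool_rot: [-1.231, -1.166, 1.177]
ft_force: [0.6, -0.7, -0.8]
finger_gap: 0.0876
```

Run:
```python
from pk import *
show([.5305,.186,.080],tool(-2.8,0,True),4,0)
pk('pics/p13.png',views=(('top',180,200),('scene',350,170)),w=130,h=130,s=3)
```

```text
t 22.25 p [0.5288 0.184  0.1376] gap 0.08757334203196117 j [ 0.684  0.251 -0.36  -0.002 -0.967 -0.733]
{"translation": [0.6, 14.4, -0.5], "turn": [-0.09, -0.03, -0.05], "fingers": 0}
{"translation": [0.6, 14.4, -0.5], "turn": [-0.09, -0.03, -0.05], "fingers": 0}
{"translation": [0.5, 14.4, -0.4], "turn": [-0.09, -0.03, -0.05], "fingers": 0}
{"translation": [0.5, 14.4, -0.4], "turn": [-0.09, -0.03, -0.05], "fingers": 0}
```

View pics/p13.png

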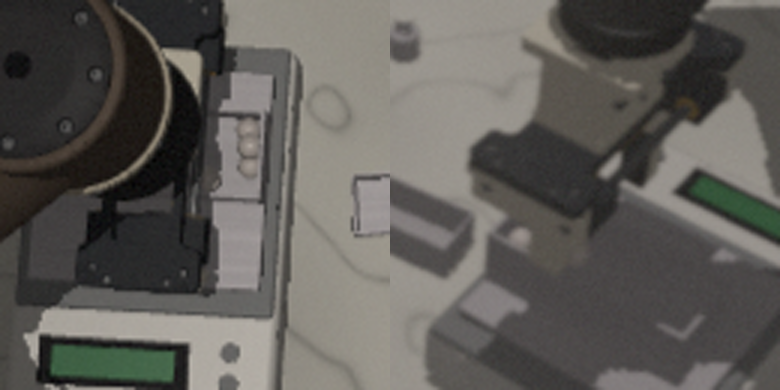

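Request:
move_arm(
  series=[
    {"translation": [0.6, 14.4, -0.5], "turn": [-0.09, 0, -0.05], "fingers": 0},
    {"translation": [0.6, 14.4, -0.5], "turn": [-0.09, 0, -0.05], "fingers": 0},
    {"translation": [0.5, 14, -0.4], "turn": [-0.09, 0, -0.05], "fingers": 0},
    {"translation": [0.5, 12, -0.4], "turn": [-0.09, 0, -0.05], "fingers": 0},
    {"translation": [0, 0, 0], "turn": [0, 0, 0], "fingers": 0},
  ],
)

```text
time_s: 22.85
eef_pos: [0.5326, 0.1881, 0.0853]
tool_rot: [-1.233, -1.177, 1.169]
ft_force: [-0.4, -0.8, -0.3]
finger_gap: 0.0879
```

Run:
```python
from pk import *
show([.531,.186,.080],tool(-2.8,0,True),1,0)
pk('pics/p14.png',views=(('scene',390,200),),w=90,h=90,s=6)
```

```text
t 22.85 p [0.5326 0.1881 0.0853] gap 0.08788033921074746 j [ 0.687  0.309 -0.419  0.001 -0.837 -0.737]
{"translation": [-2.2, 5.3, 1.5], "turn": [0.25, -0.03, 0.15], "fingers": 0}
```

View pics/p14.png

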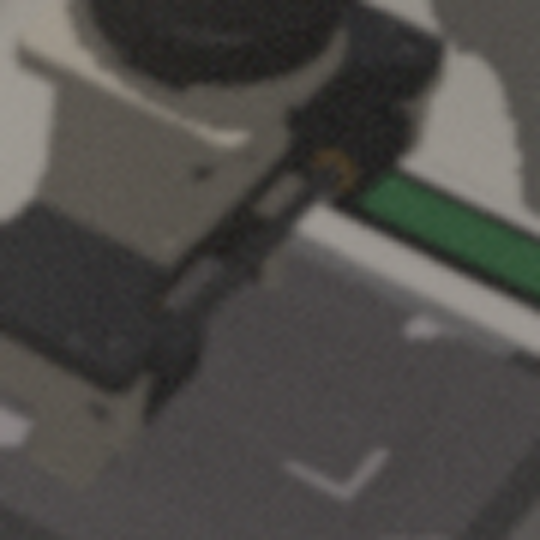

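Request:
move_arm(
  series=[
    {"translation": [-1, 4, 1], "turn": [0.2, 0, 0.1], "fingers": 0},
    {"translation": [0, 0, 0], "turn": [0, 0, 0], "fingers": 20},
    {"translation": [0, 0, 0], "turn": [0, 0, 0], "fingers": 40},
    {"translation": [0, 0, 0], "turn": [0, 0, 0], "fingers": 55},
    {"translation": [0, 0, 0], "turn": [0, 0, 0], "fingers": 62},
  ],
)

```text
time_s: 23.4
eef_pos: [0.5319, 0.1876, 0.0819]
tool_rot: [-1.232, -1.175, 1.171]
ft_force: [-0.1, 0.3, 0.8]
finger_gap: 0.0679
```

Request:
move_arm(
  series=[
    {"translation": [0, 0, 0], "turn": [0, 0, 0], "fingers": 68},
    {"translation": [0, 0, 0], "turn": [0, 0, 0], "fingers": 72},
    {"translation": [0, 0, 0], "turn": [0, 0, 0], "fingers": 78},
    {"translation": [0, 0, 0], "turn": [0, 0, 0], "fingers": 120},
    {"translation": [0, 0, 0], "turn": [0, 0, 0], "fingers": 255},
  ],
)

```text
time_s: 23.9
eef_pos: [0.532, 0.1876, 0.0818]
tool_rot: [-1.232, -1.175, 1.171]
ft_force: [1.5, 0.0, 1.0]
finger_gap: 0.0635
```

Request:
move_arm(
  series=[
    {"translation": [0, 0, 0], "turn": [0, 0, 0], "fingers": 255},
    {"translation": [0, 0, 0], "turn": [0, 0, 0], "fingers": 255},
    {"translation": [0, 0, 0], "turn": [0, 0, 0], "fingers": 255},
    {"translation": [0, 0, 0], "turn": [0, 0, 0], "fingers": 255},
  ],
)

```text
time_s: 24.3
eef_pos: [0.5321, 0.1876, 0.0818]
tool_rot: [-1.232, -1.175, 1.171]
ft_force: [2.1, -1.2, 1.3]
finger_gap: 0.0637
```

Run:
```python
from pk import *
show([.531,.186,.080],tool(-2.8,0,True),1,0)
```

```text
t 24.3 p [0.5321 0.1876 0.0818] gap 0.0637299712045147 j [ 0.686  0.314 -0.422  0.    -0.833 -0.735]
{"translation": [-1.7, 1.8, 1.0], "turn": [0.11, -0.01, 0.09], "fingers": 0}
```

Gripped at 63.7 mm, which matches the tray's 64 mm width. Lifting gently.

Request:
move_arm(
  series=[
    {"translation": [0, -2, 0], "turn": [0, 0, 0], "fingers": 255},
    {"translation": [0, -4, 0], "turn": [0, 0, 0], "fingers": 255},
    {"translation": [0, -4, 0], "turn": [0, 0, 0], "fingers": 255},
    {"translation": [0, -6, 0], "turn": [0, 0, 0], "fingers": 255},
    {"translation": [0, -6, 0], "turn": [0, 0, 0], "fingers": 255},
  ],
)

```text
time_s: 24.8
eef_pos: [0.5317, 0.1874, 0.1041]
tool_rot: [-1.232, -1.175, 1.171]
ft_force: [-0.8, 0.3, -1.6]
finger_gap: 0.064
```

Run:
```python
from pk import *
show([.531,.186,.180],tool(-2.8,0,True),10,255)
pk('pics/p15.png',views=(('top',180,200),('scene',350,170)),w=130,h=130,s=3)
```

```text
t 24.8 p [0.5317 0.1874 0.1041] gap 0.06397984560953955 j [ 0.686  0.288 -0.398 -0.    -0.883 -0.735]
{"translation": [-0.1, -7.6, 0.1], "turn": [0.01, -0.0, 0.01], "fingers": 255}
{"translation": [-0.1, -7.6, 0.1], "turn": [0.01, -0.0, 0.01], "fingers": 255}
{"translation": [-0.1, -7.6, 0.1], "turn": [0.01, -0.0, 0.01], "fingers": 255}
{"translation": [-0.1, -7.6, 0.1], "turn": [0.01, -0.0, 0.01], "fingers": 255}
{"translation": [-0.1, -7.6, 0.1], "turn": [0.01, -0.0, 0.01], "fingers": 255}
{"translation": [-0.1, -7.6, 0.1], "turn": [0.01, -0.0, 0.01], "fingers": 255}
{"translation": [-0.1, -7.6, 0.1], "turn": [0.01, -0.0, 0.01], "fingers": 255}
{"translation": [-0.1, -7.6, 0.1], "turn": [0.01, -0.0, 0.01], "fingers": 255}
{"translation": [-0.1, -7.6, 0.1], "turn": [0.01, -0.0, 0.01], "fingers": 255}
{"translation": [-0.1, -7.6, 0.1], "turn": [0.01, -0.0, 0.01], "fingers": 255}
```

View pics/p15.png

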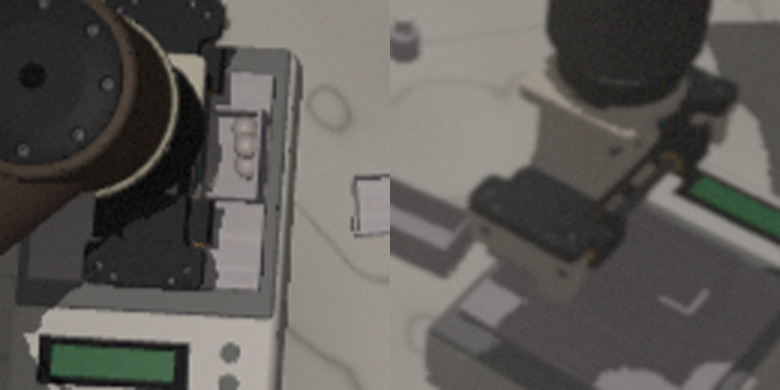

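Request:
move_arm(
  series=[
    {"translation": [0, -6, 0], "turn": [0, 0, 0], "fingers": 255},
    {"translation": [0, -8, 0], "turn": [0, 0, 0], "fingers": 255},
    {"translation": [0, -8, 0], "turn": [0, 0, 0], "fingers": 255},
    {"translation": [0, -8, 0], "turn": [0, 0, 0], "fingers": 255},
    {"translation": [0, -8, 0], "turn": [0, 0, 0], "fingers": 255},
  ],
)

```text
time_s: 25.4
eef_pos: [0.5318, 0.1875, 0.1426]
tool_rot: [-1.232, -1.175, 1.171]
ft_force: [1.1, 0.1, -2.3]
finger_gap: 0.0639
```

Request:
move_arm(
  series=[
    {"translation": [0, -8, 0], "turn": [0, 0, 0], "fingers": 255},
    {"translation": [0, -8, 0], "turn": [0, 0, 0], "fingers": 255},
    {"translation": [0, -8, 0], "turn": [0, 0, 0], "fingers": 255},
    {"translation": [0, -8, 0], "turn": [0, 0, 0], "fingers": 255},
    {"translation": [0, -5, 0], "turn": [0, 0, 0], "fingers": 255},
  ],
)

```text
time_s: 25.9
eef_pos: [0.5319, 0.1875, 0.1796]
tool_rot: [-1.232, -1.175, 1.171]
ft_force: [0.6, -0.2, -1.7]
finger_gap: 0.0641
```

Request:
move_arm(
  series=[
    {"translation": [0, -3, 0], "turn": [0, 0, 0], "fingers": 255},
    {"translation": [0, 0, 0], "turn": [0, 0, 0], "fingers": 255},
    {"translation": [0, 0, 0], "turn": [0, 0, 0], "fingers": 255},
    {"translation": [0, 0, 0], "turn": [0, 0, 0], "fingers": 255},
    {"translation": [0, 0, 0], "turn": [0, 0, 0], "fingers": 255},
  ],
)

```text
time_s: 26.4
eef_pos: [0.5315, 0.1873, 0.1813]
tool_rot: [-1.232, -1.174, 1.172]
ft_force: [-0.3, 0.3, -2.6]
finger_gap: 0.064
```

Run:
```python
from pk import *
show([.531,.186,.180],tool(-2.8,0,True),1,255)
c=imaging.capture('scene');i=c['img'][:,:,::-1].copy();cv2.imwrite('pics/s16raw.png',i)
j=cv2.convertScaleAbs(cv2.resize(i[130:280,340:520],None,fx=4,fy=4,interpolation=2),alpha=1.6)
cv2.imwrite('pics/s16.png',j)
pk('pics/p16.png',views=(('top',180,200),('scene',250,140)),w=130,h=130,s=3)
```

```text
t 26.4 p [0.5315 0.1873 0.1813] gap 0.063982522716675 j [ 0.686  0.21  -0.303 -0.    -1.056 -0.735]
{"translation": [-1.3, 1.3, 0.5], "turn": [0.06, -0.01, 0.06], "fingers": 255}
```

View pics/s16.png

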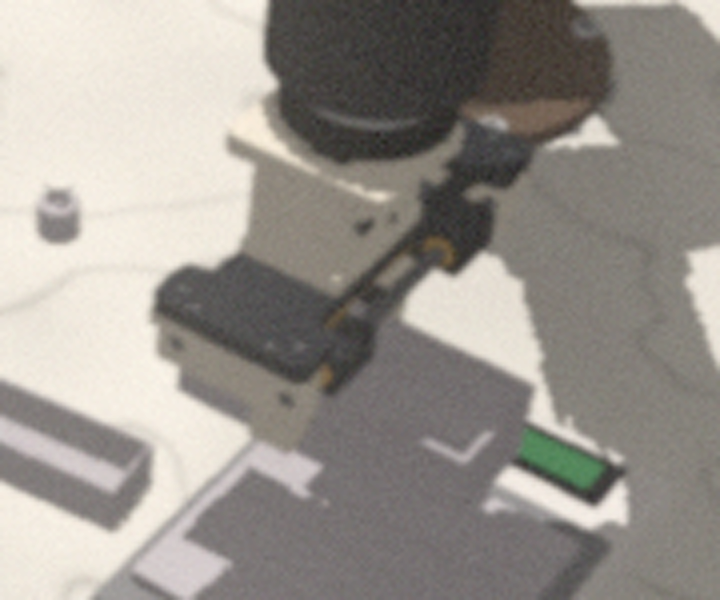

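View pics/p16.png

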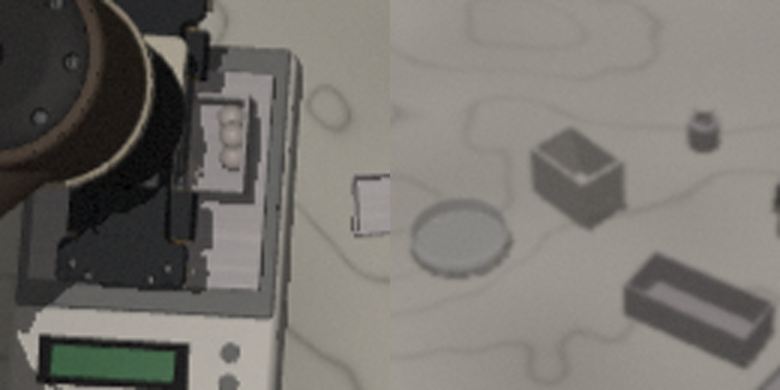

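The tray is up by about 99 mm, with three balls visible at its −y end and the cup standing. I'll check level with an overlay.

Run:
```python
from pk import *
from plant import sensors
i=cv2.imread('pics/s16raw.png');t=imaging.capture('top')['img'][:,:,::-1].copy()
b=box(.064,.15,.1715,.2165,(.531,.196),np.radians(-2.8))
o=[]
for n,im,off in(('scene',i,(370,180)),('top',t,(180,210))):
    k=cv2.convertScaleAbs(cv2.resize(im[off[1]:off[1]+100,off[0]:off[0]+100],None,fx=4,fy=4,interpolation=2),alpha=1.6)
    draw(k,n,b,(0,0,255),off,4);o.append(k)
cv2.imwrite('pics/ov17.png',np.hstack(o))
s=sensors.observe();print(s['wrist_torque'],s['ft_force'],s['time_s'])
```

```text
[ 0.05361696 -0.03159606 -0.02220557] [ 0.50156334  0.31219019 -2.11150321] 26.6
```

View pics/ov17.png

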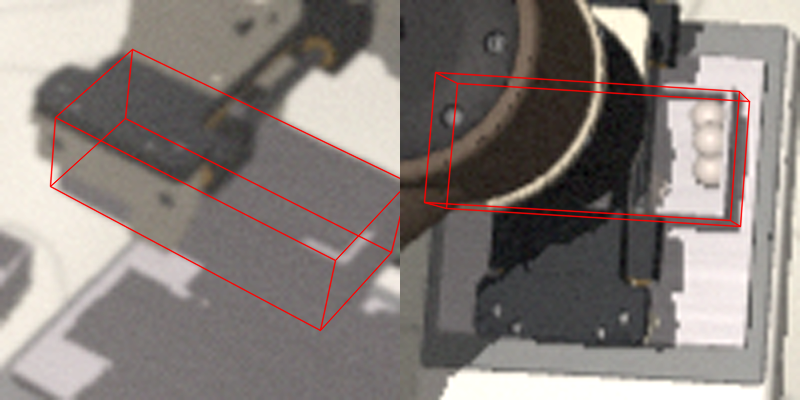

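The overlay of a level tray raised 99.5 mm coincides with the visible edges: the near bottom edge at (50–120,185–215) in the left panel and the end wall at x≈740 in the right. I'm handing the job in.

Run:
```python
from plant import ticket
print(ticket.job_done())
```

```text
the job is handed in; nothing more can be done
None
```

I poured all four balls into the tray, stood the empty cup back on the bench close to where it started, and let go of it. I then gripped the tray across its width and handed in at about 27 s (limit 72 s), holding it level about 99 mm above the pan.

- **Balls:** after the pour, the pictures showed all four in the tray, which had not moved. At the end three were visible. The fourth was hidden under the gripper and not seen again after the lift.
- **Cup, dish and weight:** the cup stood upright and untouched, and the dish and weight looked unmoved in the last pictures. I did not check the other bystanders in those final views.
- **Tray:** finger opening was 64.0 mm, matching the tray's width. Its visible edges matched a level-tray overlay, and the pose was steady.
- **Weak check:** the wrist force of about 2.1–2.6 N roughly fits tray plus four balls (2.6 N). It is too noisy to count the balls by weight.

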